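Pull the comb and show the gel cassette to the camera

TASK

The gel in the casting stand has set. While the clamp still holds the glass cassette down, pull the orange comb straight up out of it and drop it into the white rinse tub; then swing the red-knobbed clamp lever right round until it is wide open, and lift the cassette out of the stand. Finish holding the cassette up in the air to the inspection camera, still in the gripper: centred on the lens axis with its middle 14 cm in front of the lens, wells up and glass face square to the tilted lens; leave the bottles and the pipette on the bench alone.

Things in the scene. Friction and masses are not known exactly. Their poses are not given: they have to be found in the camera images.
- casting_stand: Light grey casting stand, fixed. Base 100 (x) x 176 (y, from -76 to 100) x 10 mm. Origin: on the bench under the cassette's middle; x normal to the glass, +x away from the robot, y along its width. Two channels up to 65 mm high guide the cassette's narrow edges with 1.3 mm play, overlapping its faces 8 mm at each end; middle and upper faces are free. The cassette's foot is 10 mm above the bench.
- cassette_mid (a point): Middle (half-way up) of the glass gel cassette: clear plates, grey edge strips, 11 mm thick (x), 110 wide (y), 84 high (z), 0.16 kg, loose. x normal to the faces, z to the top edge with the wells, which is 94 mm above the bench in the stand. Wells lie 12 to 40 mm either side of the middle; the middle 20 mm of the top edge are plain, to be gripped from above across the 11 mm.
- comb_bar (a point): Middle of the orange comb's grip bar: 14 mm thick (x), 76 wide (y), 22 high (z). It rests on the cassette's top edge, so its middle is 11 mm above that edge. Below it a toothed blade, 3 mm thick and 78 mm wide, reaches 18 mm down into the 5 mm gap between the plates. Loose, 0.03 kg; slides straight up.
- clamp (a joint): Angle of the clamp lever about its upright pivot, rad. 0 to 0.2: its foot covers the cassette's +y upper corner. It grows counter-clockwise seen from above, the knob going from the stand's +y side towards its -x side (to the robot); stop at 1.6 = wide open. Friction 0.1 N m (2 N at the knob); stays where it is left.
- clamp_knob (a point): Middle of the upright red knob at the outer end of the clamp lever: 18 mm across, grip height 21 mm, its top 14 mm above this point; 58 mm from the pivot axis. The lever bar is 8 mm thick, its top 16 mm below this point.
- clamp_pivot (a point): Point on the clamp's upright pivot axis at the height of the knob's middle, 78 mm from the stand's origin along its +y.
- rinse_tub: White open rinse tub, fixed; 150 (x) x 180 (y) x 55 mm outside, rim 59 mm high, walls and floor 4 mm. Origin: on the bench under its middle.
- camera_head: Silver inspection camera head (about 52 mm wide, 48 mm high, 80 mm long with its black lens, 34 mm across) on a post behind it, fixed. Origin: middle of the lens front, 240 mm above the bench. It looks along its own -x, generally towards the robot's side, tilted 0.35 rad (20 degrees) downwards; y is level, z is its upward direction.
- view_point (a point): Point on the lens axis 140 mm in front of the lens, where the middle of the cassette shall be held; same axes as the camera head. Square to the lens means: the cassette's x along this x (either face to the lens) and the cassette's z along this z, so the top edge leans 20 degrees away from the camera.
- dye_bottle: Small white bottle with yellow cap, 42 x 84 mm, standing behind the stand; leave alone. Origin: middle of its underside.
- amber_bottle: Brown bottle with black cap, 48 x 96 mm, standing behind the stand; leave alone. Origin: middle of its underside.
- pipette_a: Dark pipette with a yellow tip, 289 mm long, lying at the left; leave alone. Origin: underside.

How it is judged:
By the outcome, as a careful person would: the job done as asked, in the order asked, and still so for the second after the job is handed in, while the arm keeps its last pose, push and grip.
It also fails if it takes over 72 s, if anything falls off the work surface, if the arm or the gripper's body presses on something with over 40 N, if the wrist force passes 120 N, or if a joint passes its speed limit or range.

ROBOT

A 6-joint arm with a two-finger parallel gripper is mounted at the origin on a cart in front of the work surface, level with it; the furniture and walls round the work are solid. World frame = base frame: x ahead of the robot, y to its left, z up, the work surface at z = 0. Lengths are in mm, angles in rad, forces in N, time in s.
With the tool pointing down it reaches from about 350 to 950 mm from the base axis. Payload 17.4 kg.
Tool frame: the origin (TCP) lies at the very end of the fingers, on their centre line; the grasp point (between the pads) lies robot.tcp_to_grasp behind it (robot.tcp_to_grasp is the distance from the TCP to the grasp point, in mm); z points along the fingers, x is the direction in which the jaws open and shut, and the axes are right-handed (so a half turn about z gives the same grasp; the last joint's range is limited). The gripper opens to 93 mm and grips with 3 to 60 N. Pads are 15 mm wide; open, the fingers measure 128 mm over their backs; the gripper's body (75 mm by 188 mm) begins 65 mm behind the grasp point.
Start: joints at [-1.256, 0.116, 1.442, -0, 1.584, -0.038], TCP at [233.221, -633.435, 194.946] pointing down, gripper open.
Joint ranges: [-2.83, 2.83], [-0.83, 2.19], [0.07, 2.5], [-1.14, 4.28], [0.01, 3], [-2.97, 2.97]. Speed limits (rad/s): [1.89, 1.89, 2.22, 3.14, 3.14, 3.14].

INTERFACE

Orientations are given as a rotation vector (axis times angle).
In Python, from plant import robot gives the robot as it stands.
- The arm moves only by the tool servo_tool, never from a script. Its argument "motion" is a list that holds one entry, the list of rows, each a list of 7 numbers: the shift along the tool's x, y, z scaled (see below), then the turn, a rotation vector about the tool's x, y, z scaled (see below), then the closure, from -1 (fully open) to 1 (shut). In form: [[[x, y, z, wx, wy, wz, gripper], ...]]. A call has 1 to 8 rows; each row is the pose to reach, as a shift and turn from the pose commanded when the call began, along the tool's axes at that moment, turning the shorter way round; what a row does not reach only later rows make up. The controller multiplies each number of a shift by 40 cm and each number of a turn by 180 degrees. A row lasts 1/10 s, in which the tool goes at most 50 mm and 8.59 degrees, less where a joint would pass 70% of its speed; a pose out of reach is approached as far as the arm can. A call with a number of a shift or a turn outside -1 to 1 is refused whole. A call with a gripper value outside its range is refused whole. The fingers move at their own pace and stop on an object; "newtons" is the grip in N (left out, the last holds). Time passes only in rows, so rows that repeat a pose let the fingers close. It gives the time, the measured TCP pose, the force and the opening at its end, in the units of the state.
- robot.get_obs(): the state, without advancing time (a new reading comes with each control period).
- robot.snapshot(name): name is "scene" or "top" or "wrist"; returns a dict with "frame" (400x640x3 uint8, red, green, blue), "fx", "fy", "cx", "cy" (pixels), "world_to_cam" (4x4, takes a point from world to camera coordinates); the wrist camera has in their place "mount" (4x4, takes a point from camera to tool coordinates, whose origin is the TCP and whose axes are the tool frame's). Camera axes: x right, y down, z forward; pixel columns grow to the right and rows downward; lengths in mm; the calibration is good to about 2 mm. A picture is of the moment at which its call begins: read the wrist's pose just before it. There is no depth.
- robot.job_done(): hands the job in, once; it reports no verdict.
Trained networks look in a picture, given as the dict that the camera call returned (one of the last four; its "shot" number tells which), for a name from the list of things; names that differ only in an ending like _2 or _b are one class to them, and where a whole thing is asked for, a point or a joint stands for the part that bears it (a point fixed in the world has none). Each returns a list of dicts, best first, with "confidence" (0 to 1); they miss things now and then, are a little off and sometimes report something else, mostly with a low value. They report only what shows in the picture. A call takes as long as a camera call.
- robot.look_for(target, picture): "xy" ([column, row] as shares, 0 to 1, of the picture: columns of its width, rows of its height, amid what is visible of it).
- robot.masks_of(target, picture): "region" (400x640 bool, what is visible of it) and "xy" ([column, row] as shares, 0 to 1, of the picture: columns of its width, rows of its height, amid what is visible of it).
The state is a dict: "time_s": time; "joint_pos": joint angles; "qvel": joint speeds; "tau": joint torques, N m; "position": TCP position; "eef_rot": TCP orientation; "ft_force": force on the tool from outside, world axes, zero at the start; "moment": the same for the moment, N m; "gripper_width": finger opening in mm.
Only numpy, scipy, OpenCV 4.12 (cv2) and the standard library are available. Lean on these libraries where they do the work, as an engineer would, in place of code of your own. Each camera call takes 0.05 s, during which the arm holds its last target.

## Working session

There is one attempt and no reset: what is moved stays moved. The work goes in short steps, Python scripts to look and compute and a tool call to move; the robot and the scene stay as the last step left them, time stands still between calls to the robot, and variables do not carry over. Pictures are saved under pics/ and viewed, and the job is handed in when it is done.

Besides the shell and the picture viewer there is one more tool, called after ">>>" as name(argument=value, ...) on one line, values as JSON. servo_tool: Moves the arm, as the interface text tells. Its arguments: {"type":"object","properties":{"motion":{"type":"array"},"newtons":{"type":"number"}},"required":["motion"]}

```bash
ls; mkdir -p pics
python3 - <<'E'
from plant import robot
import cv2,pickle
print(robot.get_obs(), robot.tcp_to_grasp)
S={}
for n in ["scene","top"]:
    s=robot.snapshot(n); S[n]=s
    cv2.imwrite(f"pics/{n}0.png",s["frame"][:,:,::-1])
    print(n,{k:v for k,v in s.items() if k!="frame"})
    for t in ["casting_stand","cassette_mid","comb_bar","clamp_knob","clamp","rinse_tub","camera_head","dye_bottle","amber_bottle","pipette_a"]:
        print(t,[(round(d["confidence"],2),[round(d["xy"][0]*640,1),round(d["xy"][1]*400,1)]) for d in robot.look_for(t,s)][:3])
pickle.dump(S,open("s0.pkl","wb"))
E
```

```text
pics
{'time_s': 0.0, 'joint_pos': array([-1.25581586e+00,  1.16476290e-01,  1.44227952e+00, -1.09158824e-05,
        1.58400006e+00, -3.78186793e-02]), 'qvel': array([ 0.00022435,  0.0001312 , -0.00056479,  0.00139012,  0.00132117,
        0.0004273 ]), 'tau': array([ 1.43571851e-03, -7.21266031e+01, -6.22602224e+01,  7.80726923e-02,
        2.37344729e-02, -9.35294679e-05]), 'position': array([ 233.13229801, -633.20736446,  194.20288338]), 'eef_rot': array([-2.57623291e+00,  1.79674062e+00,  1.46811374e-03]), 'ft_force': array([-0.05045076, -0.71111603,  0.33073915]), 'moment': array([ 0.01676704,  0.01061855, -0.04567072]), 'gripper_width': 93.3200619782363} 18.8
scene {'fx': 428.03915700552704, 'fy': 428.03915700552704, 'cx': 320.03382068271173, 'cy': 199.11269831347929, 'world_to_cam': array([[-6.20792634e-01, -7.83942232e-01, -7.14721270e-03,
         4.13082924e+02],
       [-4.60641251e-01,  3.72121826e-01, -8.05813244e-01,
         3.66416091e+02],
       [ 6.34370667e-01, -4.96950626e-01, -5.92126619e-01,
         1.25006819e+03],
       [ 0.00000000e+00,  0.00000000e+00,  0
[... 574 characters left out ...]
-01, -1.57535904e-02,
         8.08022257e+01],
       [-9.94164929e-01,  2.47170821e-02, -1.05000760e-01,
         5.59627255e+02],
       [ 1.05348875e-01,  1.32268533e-02, -9.94347356e-01,
         1.47548637e+03],
       [ 0.00000000e+00,  0.00000000e+00,  0.00000000e+00,
         1.00000000e+00]]), 'shot': 2}
casting_stand [(0.89, [346.5, 230.3])]
cassette_mid []
comb_bar [(0.38, [237.0, 175.0])]
clamp_knob [(0.61, [322.3, 224.9])]
clamp [(0.66, [326.3, 224.5]), (0.62, [366.0, 165.7])]
rinse_tub [(0.91, [444.6, 199.9])]
camera_head [(0.86, [233.3, 176.5])]
dye_bottle [(0.18, [438.6, 202.8])]
amber_bottle [(0.58, [338.3, 164.8]), (0.39, [327.0, 225.9])]
pipette_a [(0.61, [208.4, 188.8])]
```

Run:
```python
import cv2
a=cv2.imread("pics/scene0.png");b=cv2.imread("pics/top0.png")
cv2.imwrite("pics/s0z.png",cv2.resize(a[120:320,180:480],(800,533),interpolation=cv2.INTER_CUBIC))
cv2.imwrite("pics/t0z.png",cv2.resize(b[120:300,190:490],(800,480),interpolation=cv2.INTER_CUBIC))
```

```text
(no output)
```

View pics/s0z.png

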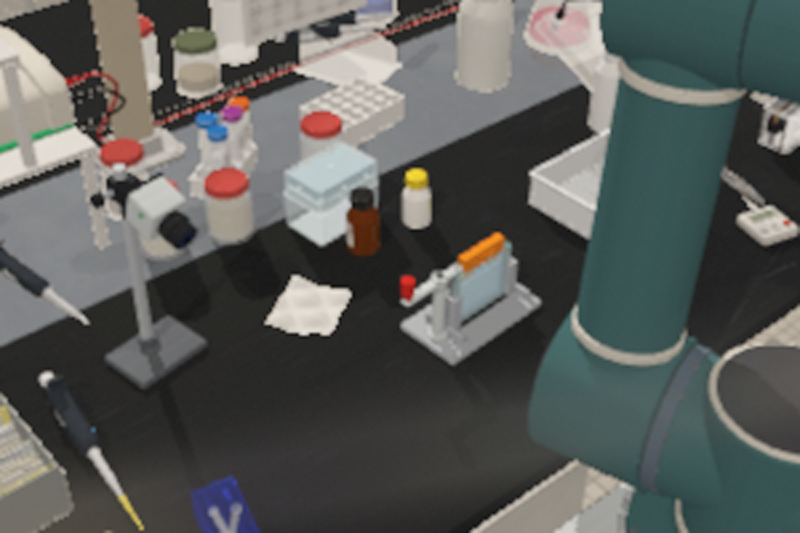

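View pics/t0z.png

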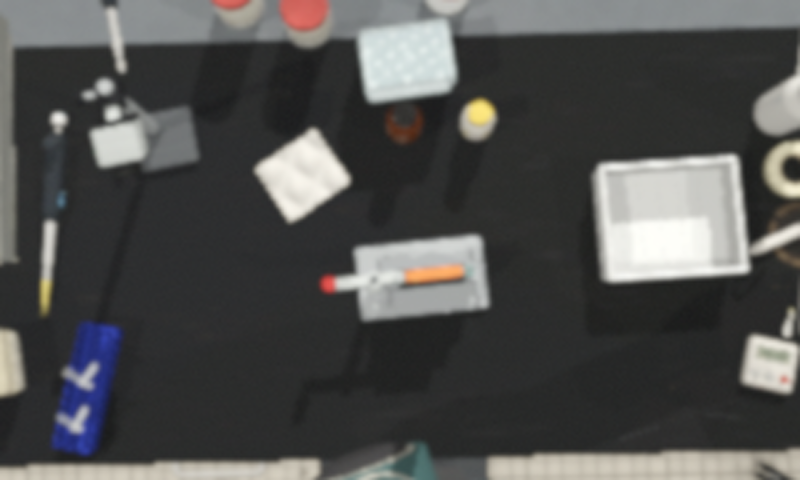

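View pics/scene0.png

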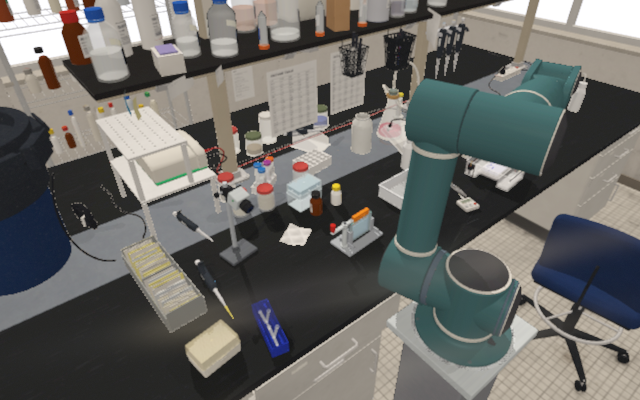

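View pics/top0.png

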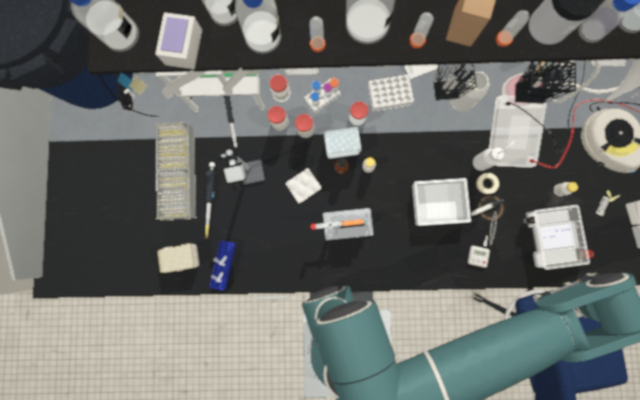

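```bash
cat > h.py <<'E'
import numpy as np,cv2,pickle
from scipy.spatial.transform import Rotation as R
from scipy.optimize import least_squares
def w2c(s,obs=None):
    if "world_to_cam" in s: return s["world_to_cam"]
    T=np.eye(4);T[:3,:3]=R.from_rotvec(obs["eef_rot"]).as_matrix();T[:3,3]=obs["position"]
    return np.linalg.inv(T@s["mount"])
def proj(s,M,P):
    P=np.atleast_2d(P);c=P@M[:3,:3].T+M[:3,3]
    return np.c_[s["fx"]*c[:,0]/c[:,2]+s["cx"],s["fy"]*c[:,1]/c[:,2]+s["cy"]]
def onz(s,M,uv,z):
    d=np.array([(uv[0]-s["cx"])/s["fx"],(uv[1]-s["cy"])/s["fy"],1.])
    Ri=M[:3,:3].T;o=-Ri@M[:3,3];d=Ri@d
    return o+d*(z-o[2])/d[2]
def tri(L):
    A=[];b=[]
    for s,M,uv in L:
        d=np.array([(uv[0]-s["cx"])/s["fx"],(uv[1]-s["cy"])/s["fy"],1.])
        Ri=M[:3,:3].T;o=-Ri@M[:3,3];d=Ri@d;d/=np.linalg.norm(d)
        Q=np.eye(3)-np.outer(d,d);A.append(Q);b.append(Q@o)
    p=np.linalg.solve(sum(A),sum(b))
    return p,[np.linalg.norm(Q@p-bb) for Q,bb in zip(A,b)]
E
python3 - <<'E'
from h import *
S=pickle.load(open("s0.pkl","rb"));s,t=S["scene"],S["top"]
def cen(im,lo,hi,box):
    h=cv2.cvtColor(im,cv2.COLOR_RGB2HSV);m=cv2.inRange(h,lo,hi);k=np.zeros_like(m);x0,y0,x1,y1=box;k[y0:y1,x0:x1]=m[y0:y1,x0:x1]
    ys,xs=np.nonzero(k);return np.array([xs.mean(),ys.mean()]),len(xs),(xs.min(),xs.max(),ys.min(),ys.max()),cv2.minAreaRect(np.c_[xs,ys].astype(np.float32))
for nm,lo,hi in [("comb",(8,150,120),(20,255,255)),("knob",(0,160,100),(6,255,255))]:
    a=cen(s["frame"],lo,hi,(320,190,400,250));b=cen(t["frame"],lo,hi,(290,200,390,250))
    print(nm,a,b);print(tri([(s,w2c(s),a[0]),(t,w2c(t),b[0])]))
z=lambda x,y:(190+x*300/800,120+y*180/480)
for c in [(355,245),(483,235),(489,307),(362,320)]: print("base",onz(t,w2c(t),z(*c),10))
for c in [(596,168),(738,156),(749,272),(604,282)]: print("tub",onz(t,w2c(t),z(*c),59))
for c in [(90,128),(140,122),(147,160),(98,167)]: print("camhead",onz(t,w2c(t),z(*c),270))
zz=lambda x,y:(180+x*300/800,120+y*200/533)
print("lens",tri([(s,w2c(s),zz(180,230)),(t,w2c(t),z(125,167))]))
print("head",tri([(s,w2c(s),zz(155,215)),(t,w2c(t),z(118,145))]))
E
```

```text
comb (array([360.14754098, 213.73770492]), 122, (np.int64(352), np.int64(368), np.int64(207), np.int64(221)), ((360.39117431640625, 213.61468505859375), (6.6725945472717285, 18.867338180541992), 57.528804779052734)) (array([353.53846154, 223.23076923]), 26, (np.int64(347), np.int64(361), np.int64(222), np.int64(225)), ((353.9999694824219, 223.00003051757812), (1.972787857055664, 14.138313293457031), 80.53767395019531))
(array([469.49767662, -29.14704374, 109.13758916]), [np.float64(3.318456777383811), np.float64(3.318456777383811)])
knob (array([332.26666667, 226.71111111]), 45, (np.int64(330), np.int64(335), np.int64(223), np.int64(231)), ((332.5, 227.0), (8.0, 5.0), 90.0)) (array([312., 226.]), 15, (np.int64(311), np.int64(313), np.int64(224), np.int64(228)), ((312.0, 226.0), (4.0, 2.0), 90.0))
(array([459.48752532, 111.65614508, 131.01997937]), [np.float64(0.8882978337627142), np.float64(0.8882978337627546)])
base [516.81483444  75.2629171   10.        ]
base [ 526.48406347 -104.38596522   10.        ]
base [ 425.83156763 -109.18894889   10.        ]
base [411.95262358  67.89852711  10.        ]
tub [ 610.25878356 -256.35980133   59.        ]
tub [ 621.82853217 -449.7145957    59.        ]
tub [ 463.79518751 -455.02478362   59.        ]
tub [ 454.999372   -259.96582037   59.        ]
camhead [643.24416017 380.02117202 270.        ]
camhead [648.87845583 320.82731685 270.        ]
camhead [603.34226033 312.65908157 270.        ]
camhead [596.50507439 370.44232516 270.        ]
lens (array([597.03210828, 341.1668613 , 244.58397929]), [np.float64(4.043104357729815), np.float64(4.043104357729785)])
head (array([625.37209528, 351.3514746 , 253.32635112]), [np.float64(0.6193856908241737), np.float64(0.6193856908241302)])
```

```bash
cat >> h.py <<'E'
import json,os
def Rdown(yaw,lean=0): # tool x at yaw, z down
    x=np.array([np.cos(yaw),np.sin(yaw),0]);z=np.array([0,0,-1.]);return np.c_[x,np.cross(z,x),z]
def plan(p0,R0,p1,R1):
    d=R0.T@(np.asarray(p1)-p0)/400;w=R.from_matrix(R0.T@R1).as_rotvec()/np.pi
    return np.round(np.r_[d,w],4)
def cur(o): return np.array(o["position"]),R.from_rotvec(o["eef_rot"]).as_matrix()
E
python3 - <<'E'
from h import *
from plant import robot
p,Rm=cur(robot.get_obs())
print(plan(p,Rm,[440,-300,300],Rdown(-0.55)))
print(plan(p,Rm,[470,-27,300],Rdown(0.06)))
E
```

```text
[-0.6037 -0.7731 -0.2626  0.     -0.     -0.2126]
[-1.2182 -1.0793 -0.2626  0.     -0.     -0.4068]
```

>>> servo_tool(motion=[[[-0.6, -0.77, -0.26, 0, 0, -0.21, -1], [-0.6, -0.77, -0.26, 0, 0, -0.21, -1], [-0.6, -0.77, -0.26, 0, 0, -0.21, -1], [-0.6, -0.77, -0.26, 0, 0, -0.21, -1], [-0.6, -0.77, -0.26, 0, 0, -0.21, -1], [-0.6, -0.77, -0.26, 0, 0, -0.21, -1], [-0.6, -0.77, -0.26, 0, 0, -0.21, -1], [-0.6, -0.77, -0.26, 0, 0, -0.21, -1]]])

```text
time_s: 1.9
position: [437.8, -303.3, 298.7]
eef_rot: [3.02, -0.866, 0.001]
ft_force: [1.6, -0.9, 0.1]
gripper_width: 93.1
```

Run:
```python
from h import *
from plant import robot
o=robot.get_obs();print(o)
p,Rm=cur(o)
print(plan(p,Rm,[470,-27,300],Rdown(0.06)))
```

```text
{'time_s': 1.9, 'joint_pos': array([-6.53791171e-01, -2.03168223e-01,  1.58440406e+00,  1.99144748e-05,
        1.75965886e+00, -9.53112223e-02]), 'qvel': array([ 0.89756481, -0.07707937, -0.13543727,  0.00290576,  0.21363662,
        0.89052457]), 'tau': array([-1.23501402e+01, -4.71381426e+01, -6.07574630e+01,  1.08674500e-02,
       -2.40187962e-01, -2.45428495e+00]), 'position': array([ 437.80511006, -303.31530587,  298.7276192 ]), 'eef_rot': array([ 3.01967718e+00, -8.65830856e-01,  1.03150031e-03]), 'ft_force': array([ 1.64452205, -0.90673434,  0.06915042]), 'moment': array([-0.01867518, -0.03790312, -0.02925055]), 'gripper_width': 93.11776709185833}
[-2.978e-01 -6.285e-01 -3.400e-03  1.000e-04 -2.000e-04 -1.969e-01]
```

>>> servo_tool(motion=[[[-0.3, -0.63, 0, 0, 0, -0.195, -1], [-0.3, -0.63, 0, 0, 0, -0.195, -1], [-0.3, -0.63, 0, 0, 0, -0.195, -1], [-0.3, -0.63, 0, 0, 0, -0.195, -1], [-0.3, -0.63, 0, 0, 0, -0.195, -1], [-0.3, -0.63, 0, 0, 0, -0.195, -1], [-0.3, -0.63, 0, 0, 0, -0.195, -1], [-0.3, -0.63, 0, 0, 0, -0.195, -1]]])

```text
time_s: 2.7
position: [469.0, -27.5, 298.0]
eef_rot: [3.14, 0.088, 0.0]
ft_force: [0.1, -0.2, 0.8]
gripper_width: 92.7
```

```bash
cat >> h.py <<'E'
def wsnap(robot,name):
    o=robot.get_obs();s=robot.snapshot("wrist");cv2.imwrite(f"pics/{name}.png",s["frame"][:,:,::-1])
    pickle.dump((o,s),open(name+".pkl","wb"));return o,s
E
python3 - <<'E'
from h import *
from plant import robot
o,s=wsnap(robot,"w1")
print(o["position"],o["eef_rot"],np.abs(o["qvel"]).max(),{k:v for k,v in s.items() if k!="frame"})
M=w2c(s,o);print(proj(s,M,[[470,-27,94],[461,109,115],[600,340,240]]))
E
```

```text
[468.95259547 -27.53072927 298.01841679] [3.14010700e+00 8.77376568e-02 3.92059908e-04] 0.03484785858978601 {'fx': 290.1980555075305, 'fy': 290.1980555075305, 'cx': 321.6228635669297, 'cy': 199.34409555677647, 'mount': array([[ 9.99999654e-01,  2.34730466e-04, -7.97568458e-04,
         4.74429633e-01],
       [ 4.71449670e-06,  9.57699729e-01,  2.87769402e-01,
        -8.00472524e+01],
       [ 8.31379342e-04, -2.87769307e-01,  9.57699397e-01,
        -1.91755338e+02],
       [ 0.00000000e+00,  0.00000000e+00,  0.00000000e+00,
         1.00000000e+00]]), 'shot': 3}
[[ 322.25895294  172.09885602]
 [ 321.17893478   61.93343863]
 [ 598.12192995 -422.17212913]]
```

View pics/w1.png

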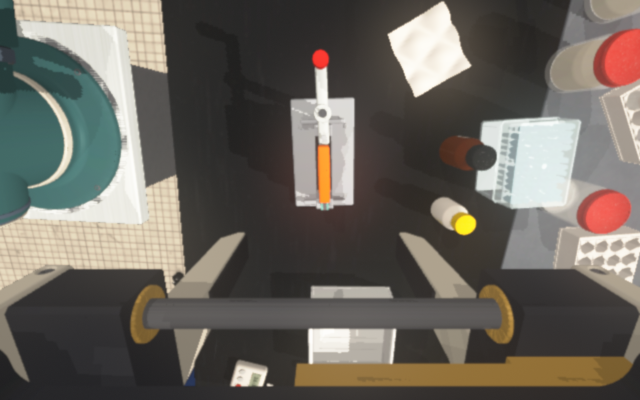

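Run:
```python
from h import *
o,s=pickle.load(open("w1.pkl","rb"));M=w2c(s,o);im=s["frame"]
h=cv2.cvtColor(im,cv2.COLOR_RGB2HSV)
def cen(lo,hi,b):
    m=cv2.inRange(h,lo,hi);k=np.zeros_like(m);x0,y0,x1,y1=b;k[y0:y1,x0:x1]=m[y0:y1,x0:x1]
    ys,xs=np.nonzero(k);return np.array([xs.mean(),ys.mean()]),cv2.minAreaRect(np.c_[xs,ys].astype(np.float32)),xs,ys
c,r,xs,ys=cen((8,150,100),(20,255,255),(300,130,350,220));print(c,r)
mid=(ys.min()+ys.max())/2
for y in range(142,208,6): print(y,xs[ys==y].min() if (ys==y).any() else None,xs[ys==y].max() if (ys==y).any() else None)
a=onz(s,M,(xs[ys<160].mean(),ys.min()-.5),116);b=onz(s,M,(xs[ys>190].mean(),ys.max()+.5),116)
print(a,b,np.linalg.norm(a-b),(a+b)/2, "yaw",np.arctan2(-(a-b)[0],(a-b)[1]))
c,r,xs,ys=cen((0,160,100),(6,255,255),(300,40,350,80));print(c,r)
for z in (115,120,125,130,135,140): print(z,onz(s,M,c,z),onz(s,M,(322,113),z-16))
cv2.imwrite("pics/w1z.png",cv2.resize(im[40:220,260:400],(560,720)[:2],interpolation=cv2.INTER_CUBIC)[:600])
```

```text
[323.70175439 172.84210526] ((323.69866943359375, 173.46005249023438), (57.201568603515625, 12.359803199768066), 88.09085083007812)
142 None None
148 318 329
154 318 329
160 318 329
166 318 329
172 318 329
178 318 330
184 318 330
190 319 329
196 319 329
202 321 326
[469.10329145  13.10778487 116.        ] [474.49265924 -64.03999621 116.        ] 77.33579643655243 [471.79797535 -25.46610567 116.        ] yaw 0.06974441018016457
[320.08429119  58.29501916] ((320.0, 58.5), (19.0, 16.0), 90.0)
115 [459.4973789  112.83506302 115.        ] [465.22826562  51.32222336  99.        ]
120 [459.56955937 112.02961921 120.        ] [465.22415912  51.33686723 104.        ]
125 [459.64173984 111.22417539 125.        ] [465.22005263  51.35151109 109.        ]
130 [459.71392031 110.41873158 130.        ] [465.21594613  51.36615496 114.        ]
135 [459.78610078 109.61328776 135.        ] [465.21183964  51.38079883 119.        ]
140 [459.85828125 108.80784394 140.        ] [465.20773314  51.39544269 124.        ]
```

View pics/w1z.png

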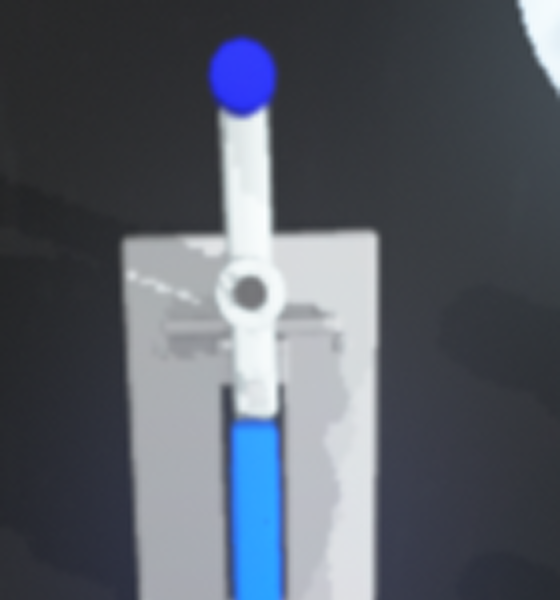

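Run:
```python
from h import *
from plant import robot
p,Rm=cur(robot.get_obs())
print(plan(p,Rm,[471.8,-25.5,130],Rdown(0.07)))
```

```text
[ 7.500e-03 -6.400e-03  4.198e-01  1.000e-04 -0.000e+00 -4.900e-03]
```

>>> servo_tool(motion=[[[0.0075, -0.006, 0.1, 0, 0, -0.005, -0.6], [0.0075, -0.006, 0.22, 0, 0, -0.005, -0.6], [0.0075, -0.006, 0.33, 0, 0, -0.005, -0.6], [0.0075, -0.006, 0.42, 0, 0, -0.005, -0.6], [0.0075, -0.006, 0.42, 0, 0, -0.005, -0.6]]])

```text
time_s: 3.25
position: [469.6, -26.3, 125.4]
eef_rot: [-3.139, -0.107, 0.011]
ft_force: [-0.4, 0.4, -0.1]
gripper_width: 74.2
```

Run:
```python
from h import *
from plant import robot
o,s=wsnap(robot,"w2");print(o["position"],o["gripper_width"])
M=w2c(s,o);print(proj(s,M,[[471.8,-25.5,116],[469.1,13.1,116],[474.5,-64,116],o["position"]]))
```

```text
[469.61043882 -26.277611   125.39725741] 74.22601217303199
[[324.33151351 223.83742703]
 [324.39061352 172.53598938]
 [324.28727109 270.00065482]
 [321.20492826 229.50078727]]
```

View pics/w2.png

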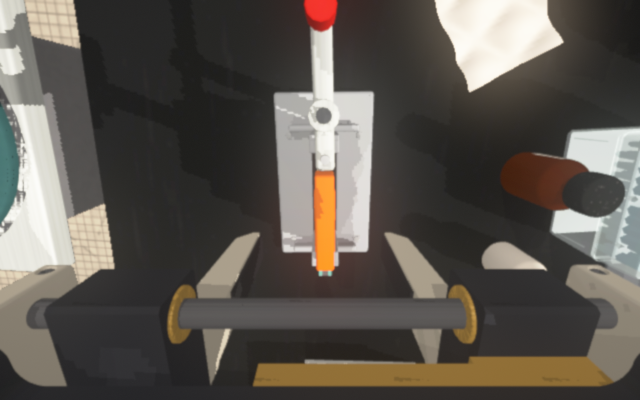

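Run:
```python
from h import *
from plant import robot
o,s=pickle.load(open("w2.pkl","rb"));M=w2c(s,o)
m=cv2.inRange(cv2.cvtColor(s["frame"],cv2.COLOR_RGB2HSV),(8,150,100),(20,255,255));m[:160]=0;m[280:]=0;m[:,:300]=0;m[:,350:]=0
for y in range(170,272,8):
    xs=np.nonzero(m[y])[0];print(y,xs.min() if len(xs) else 0,xs.max() if len(xs) else 0)
for uv in [(324.5,172),(325,268)]: print(onz(s,M,uv,116))
o=robot.get_obs();p,Rm=cur(o);print(p,o["eef_rot"],np.abs(o["qvel"]).max())
print(plan(p,Rm,[471.7,-25.5,97],Rdown(0.07)))
```

```text
170 0 0
178 314 334
186 315 334
194 314 335
202 314 335
210 314 334
218 314 335
226 315 334
234 315 334
242 315 334
250 315 334
258 317 333
266 316 333
[469.14963477  13.48765008 116.        ]
[474.92944891 -62.20948215 116.        ]
[470.91435116 -26.22937539 128.85569064] [-3.13940287 -0.10744512  0.0049328 ] 0.07423013352198976
[ 0.0023 -0.0016  0.0796 -0.0001  0.001  -0.0005]
```

>>> servo_tool(motion=[[[0.002, -0.002, 0.04, 0, 0, 0, -0.6], [0.002, -0.002, 0.082, 0, 0, 0, -0.6], [0.002, -0.002, 0.082, 0, 0, 0, -0.6], [0.002, -0.002, 0.082, 0, 0, 0, 1], [0.002, -0.002, 0.082, 0, 0, 0, 1], [0.002, -0.002, 0.082, 0, 0, 0, 1], [0.002, -0.002, 0.082, 0, 0, 0, 1], [0.002, -0.002, 0.082, 0, 0, 0, 1]]], newtons=20)

```text
time_s: 4.1
position: [472.7, -24.4, 97.4]
eef_rot: [3.14, 0.11, 0.001]
ft_force: [-0.3, -0.2, 0.5]
gripper_width: 39.0
```

Run:
```python
from h import *
from plant import robot
o,s=wsnap(robot,"w3");print(o["position"],o["gripper_width"],o["ft_force"],o["eef_rot"])
```

```text
[472.65209046 -24.40615613  97.35003544] 38.96937782318238 [-0.30054847 -0.19774502  0.45399002] [3.13961816e+00 1.10054612e-01 5.45604465e-04]
```

View pics/w3.png

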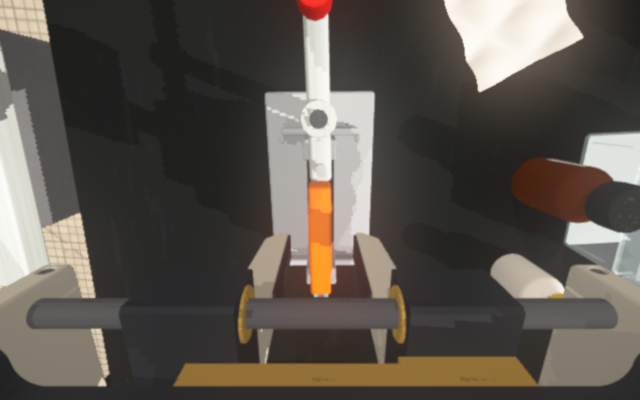

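>>> servo_tool(motion=[[[0, 0, 0, 0, 0, 0, 1], [0, 0, 0, 0, 0, 0, 1], [0, 0, 0, 0, 0, 0, 1], [0, 0, 0, 0, 0, 0, 1], [0, 0, 0, 0, 0, 0, 1], [0, 0, 0, 0, 0, 0, 1]]])

```text
time_s: 4.75
position: [472.5, -24.4, 97.1]
eef_rot: [3.14, 0.11, -0.0]
ft_force: [0.6, 0.8, 0.8]
gripper_width: 0.9
```

Run:
```python
from h import *
from plant import robot
o,s=wsnap(robot,"w4");print(o["position"],o["gripper_width"],o["ft_force"],o["eef_rot"])
s=robot.snapshot("scene");cv2.imwrite("pics/s4.png",cv2.resize(s["frame"][160:280,280:440,::-1],(800,600),interpolation=cv2.INTER_CUBIC))
```

```text
[472.54732971 -24.41916339  97.10730058] 0.8589524937054472 [0.6497333  0.78019703 0.75882072] [ 3.13966533e+00  1.10003220e-01 -3.03028173e-05]
```

View pics/w4.png

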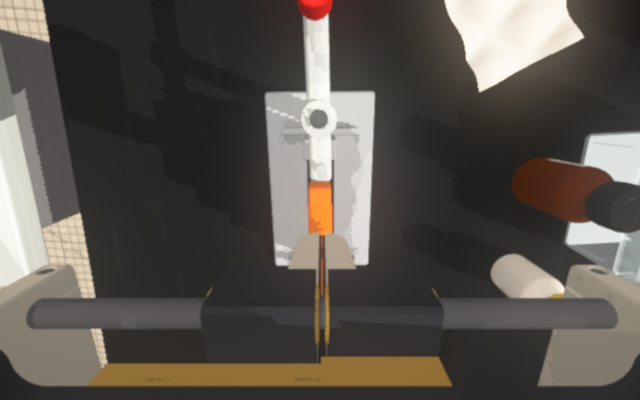

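View pics/s4.png

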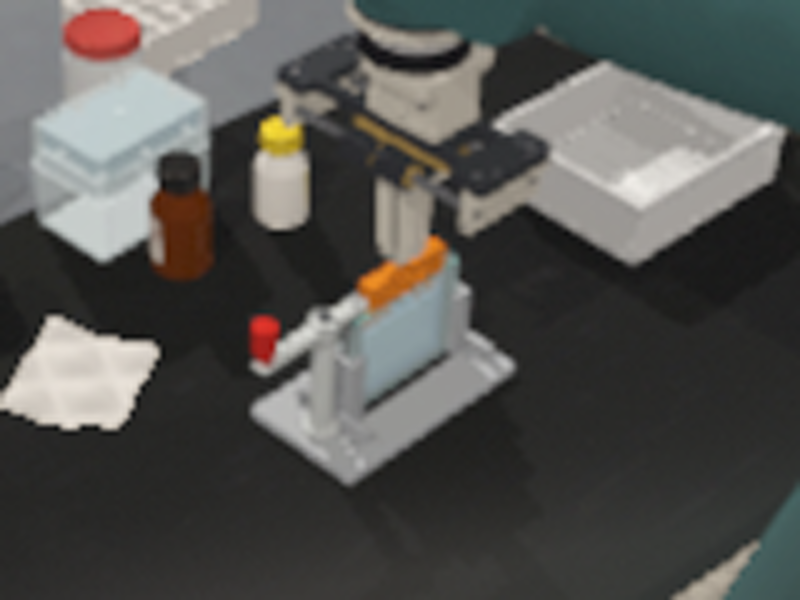

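Run:
```python
from h import *
S=pickle.load(open("s0.pkl","rb"));s=S["scene"];M=w2c(s)
y=np.array([-.07,.9975,0]);c=np.array([471.7,-25.5,0])
def zo(P): 
    q=proj(s,M,P); return np.round((q-[280,160])*5)
print("tcp",zo([472.5,-24.4,97.1]))
for z in (94,116): print(z,zo([c+38*y+[0,0,z],c-38*y+[0,0,z]]))
for z in (10,94): print("cass",z,zo([c+55*y+[0,0,z],c-55*y+[0,0,z]]))
```

```text
tcp [[397. 283.]]
94 [[361. 310.]
 [435. 264.]]
116 [[362. 285.]
 [437. 239.]]
cass 10 [[340. 411.]
 [444. 343.]]
cass 94 [[344. 320.]
 [451. 254.]]
```

Run:
```python
from h import *
o,s=pickle.load(open("w4.pkl","rb"))
Mi=np.linalg.inv(s["mount"])
for P in [(0,-7.5,0),(0,7.5,0),(0,-7.5,-10),(0,-7.5,-18.8),(0,7.5,-18.8),(15,-7.5,0),(15,-7.5,-18.8),(15,7.5,0)]: print(P,np.round(proj(s,Mi,[P])[0],1))
im=s["frame"];cv2.imwrite("pics/w4z.png",cv2.resize(im[160:310,220:420,::-1],(800,600),interpolation=cv2.INTER_CUBIC))
```

```text
(0, -7.5, 0) [321.2 219.6]
(0, 7.5, 0) [321.2 239.2]
(0, -7.5, -10) [321.1 224.9]
(0, -7.5, -18.8) [321.1 230. ]
(0, 7.5, -18.8) [321.1 251.2]
(15, -7.5, 0) [342.5 219.6]
(15, -7.5, -18.8) [344.5 230. ]
(15, 7.5, 0) [342.  239.2]
```

View pics/w4z.png

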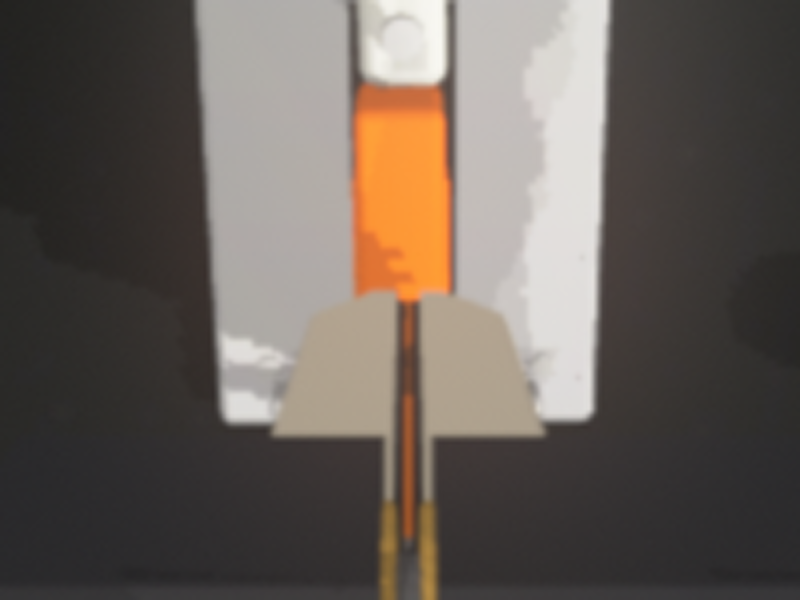

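>>> servo_tool(motion=[[[0, 0, 0, 0, 0, 0, 0.1], [0, 0, 0, 0, 0, 0, 0.1], [0, 0, 0, 0, 0, 0, 0.1], [0, 0, 0, 0, 0, 0, 0.1], [-0.002, 0.002, 0.02, 0, 0, 0, 0.1], [-0.002, 0.002, 0.04, 0, 0, 0, 0.1], [-0.002, 0.002, 0.04, 0, 0, 0, 0.1]]])

```text
time_s: 5.55
position: [471.1, -25.2, 79.4]
eef_rot: [-3.139, -0.11, 0.003]
ft_force: [0.6, -0.1, 0.2]
gripper_width: 41.6
```

Run:
```python
from h import *
from plant import robot
o,s=wsnap(robot,"w5");print(o["position"],o["gripper_width"],o["ft_force"],o["eef_rot"])
im=s["frame"];cv2.imwrite("pics/w5z.png",cv2.resize(im[160:310,220:420,::-1],(800,600),interpolation=cv2.INTER_CUBIC))
s=robot.snapshot("scene");cv2.imwrite("pics/s5.png",cv2.resize(s["frame"][160:280,280:440,::-1],(800,600),interpolation=cv2.INTER_CUBIC))
```

```text
[471.06114311 -25.23450398  79.4132651 ] 41.62575935539055 [ 0.58007533 -0.12746713  0.20616949] [-3.13937366 -0.10994954  0.00328303]
```

View pics/w5z.png

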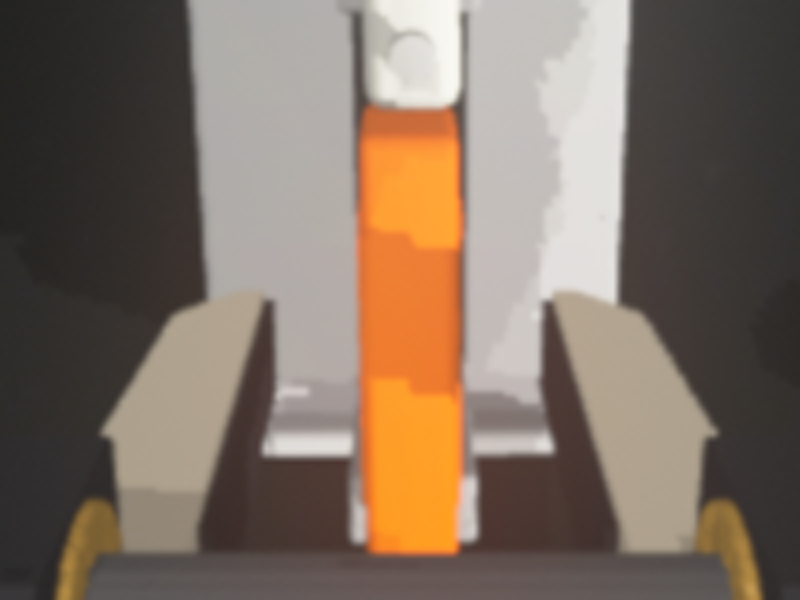

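View pics/s5.png

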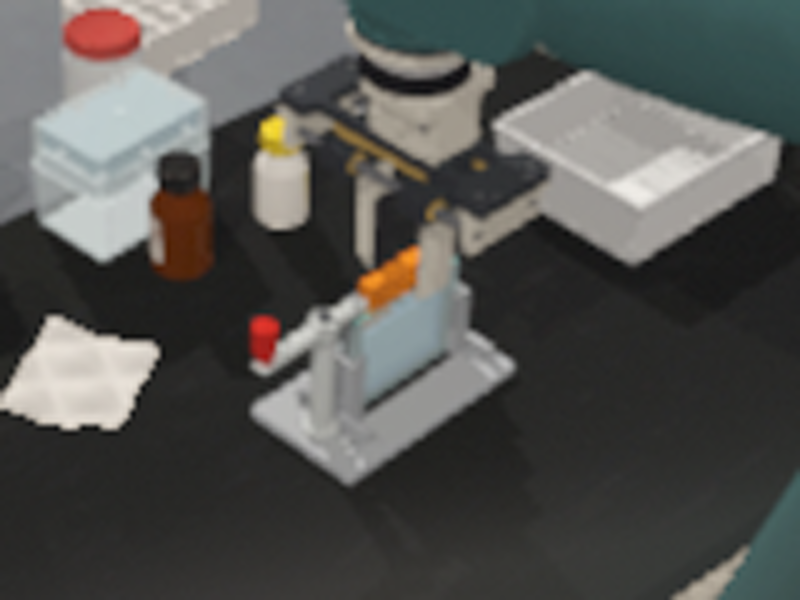

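Run:
```python
from h import *
S=pickle.load(open("s0.pkl","rb"));s=S["scene"];M=w2c(s)
for z in (75,80,85,90,95,100,105): print(z,np.round((proj(s,M,[[447,-27,z],[447,-34,z],[447,-20,z]])-[280,160])*5).tolist())
```

```text
75 [[423.0, 324.0], [430.0, 320.0], [415.0, 328.0]]
80 [[423.0, 318.0], [430.0, 314.0], [416.0, 322.0]]
85 [[423.0, 313.0], [431.0, 309.0], [416.0, 317.0]]
90 [[424.0, 307.0], [431.0, 303.0], [416.0, 311.0]]
95 [[424.0, 302.0], [432.0, 298.0], [417.0, 306.0]]
100 [[425.0, 296.0], [432.0, 292.0], [417.0, 300.0]]
105 [[425.0, 290.0], [432.0, 287.0], [418.0, 294.0]]
```

>>> servo_tool(motion=[[[0.002, 0, 0, 0, 0, 0, 1], [0.002, 0, 0, 0, 0, 0, 1], [0.002, 0, 0, 0, 0, 0, 1], [0.002, 0, 0, 0, 0, 0, 1], [0.002, 0, 0, 0, 0, 0, 1], [0.002, 0, 0, 0, 0, 0, 1]]], newtons=20)

```text
time_s: 6.25
position: [472.7, -25.2, 81.2]
eef_rot: [3.14, 0.11, 0.0]
ft_force: [-0.1, 1.1, 1.1]
gripper_width: 13.6
```

Run:
```python
from h import *
from plant import robot
o,s=wsnap(robot,"w6");print(o["position"],o["gripper_width"],o["ft_force"],o["eef_rot"])
im=s["frame"];cv2.imwrite("pics/w6z.png",cv2.resize(im[160:310,220:420,::-1],(800,600),interpolation=cv2.INTER_CUBIC))
s=robot.snapshot("scene");cv2.imwrite("pics/s6.png",cv2.resize(s["frame"][190:250,320:400,::-1],(800,600),interpolation=cv2.INTER_CUBIC))
```

```text
[472.65672822 -25.21176765  81.22912697] 13.618544200073663 [-0.09639311  1.11514696  1.09261551] [3.13965721e+00 1.10051322e-01 1.89413692e-04]
```

View pics/w6z.png

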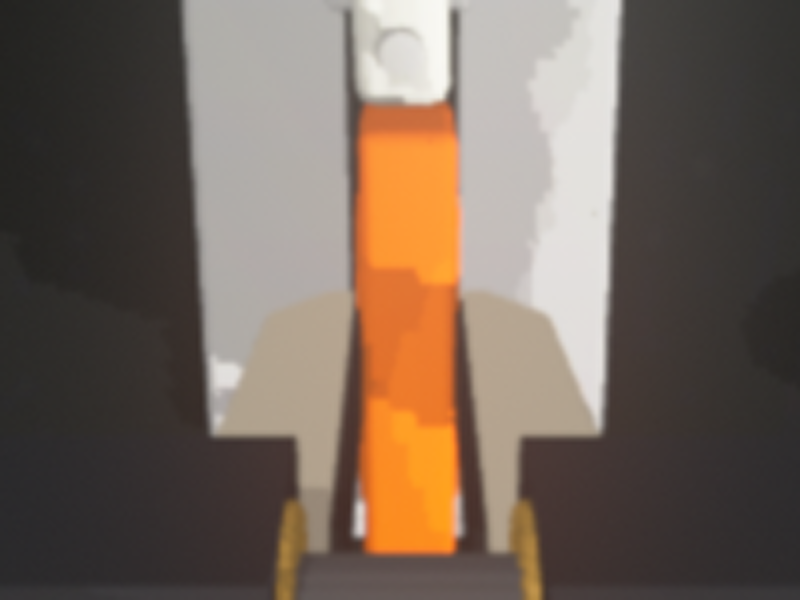

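View pics/s6.png

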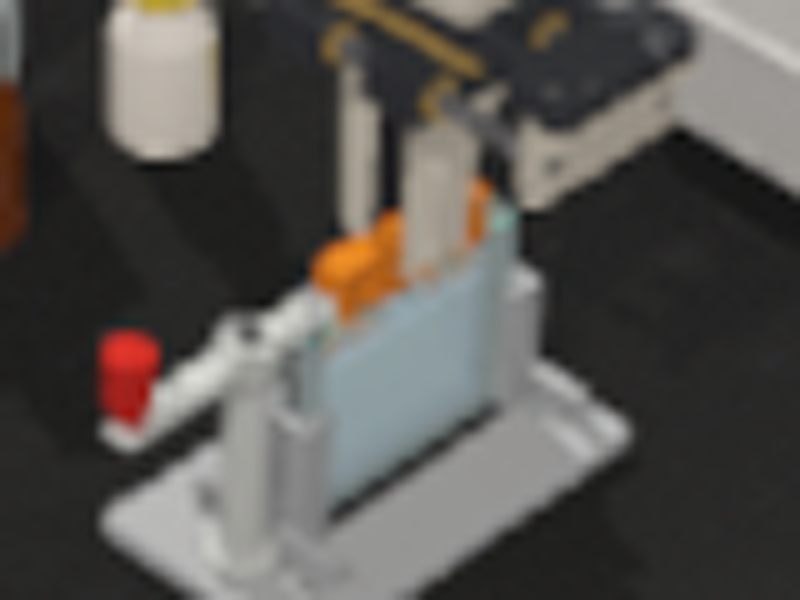

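>>> servo_tool(motion=[[[0, 0, -0.01, 0, 0, 0, 1], [0, 0, -0.02, 0, 0, 0, 1], [0, 0, -0.03, 0, 0, 0, 1], [0, 0, -0.045, 0, 0, 0, 1], [0, 0, -0.06, 0, 0, 0, 1], [0, 0, -0.09, 0, 0, 0, 1], [0, 0, -0.13, 0, 0, 0, 1], [0, 0, -0.18, 0, 0, 0, 1]]], newtons=25)

```text
time_s: 7.15
position: [472.5, -25.2, 154.5]
eef_rot: [-3.14, -0.11, 0.0]
ft_force: [-0.1, -0.1, -0.2]
gripper_width: 13.6
```

Run:
```python
from h import *
from plant import robot
o,s=wsnap(robot,"w7");print(o["position"],o["gripper_width"],o["ft_force"],o["eef_rot"])
s=robot.snapshot("scene");cv2.imwrite("pics/s7.png",cv2.resize(s["frame"][150:270,280:440,::-1],(800,600),interpolation=cv2.INTER_CUBIC))
p,Rm=cur(o)
# tub: rim corners
t=np.array([[610,-256],[622,-450],[464,-455],[455,-260]]);print(t.mean(0))
S=pickle.load(open("s0.pkl","rb"));tt=S["top"]
print(plan(p,Rm,[538,-355,150],Rdown(-0.2)))
```

```text
[472.49233734 -25.19675306 154.45686037] 13.596841481635575 [-0.0604507  -0.1405214  -0.18270003] [-3.13959464e+00 -1.10002670e-01  2.71572337e-04]
[ 537.75 -355.25]
[ 1.057e-01  8.339e-01  1.110e-02 -0.000e+00  1.000e-04  8.600e-02]
```

View pics/w7.png

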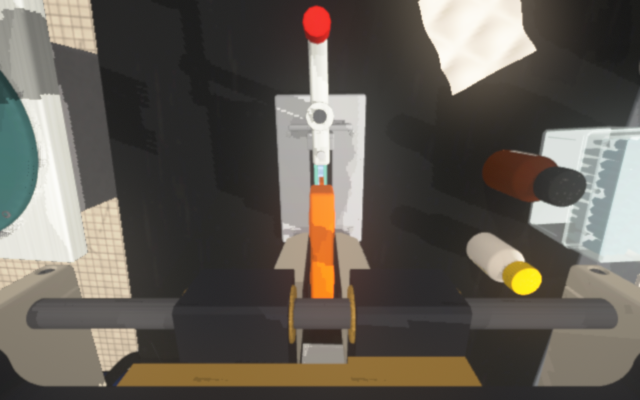

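View pics/s7.png

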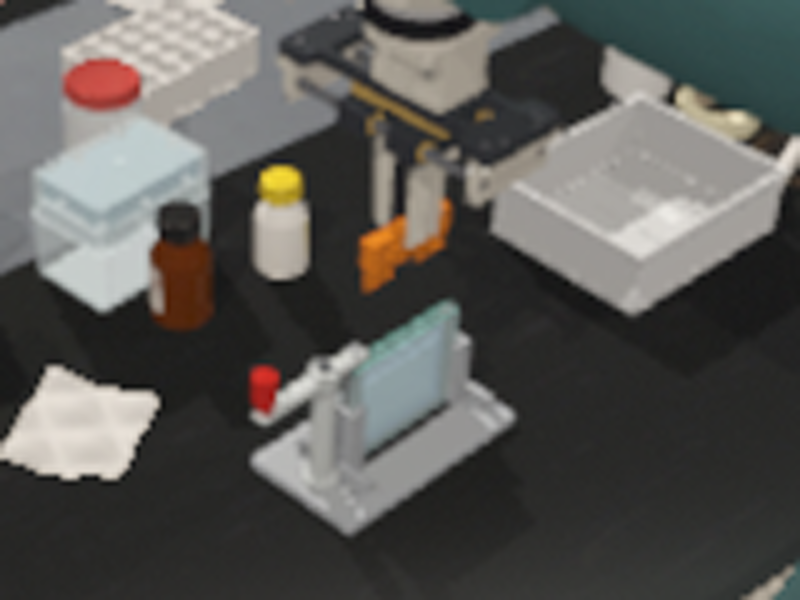

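Run:
```python
from h import *
from plant import robot
p,Rm=cur(robot.get_obs())
print(plan(p,Rm,[538,-355,150],Rm),plan(p,Rm,[538,-355,35],Rm))
```

```text
[0.1024 0.8333 0.0179 0.     0.     0.    ] [0.1012 0.8331 0.3054 0.     0.     0.    ]
```

>>> servo_tool(motion=[[[0.1, 0.83, 0.01, 0, 0, 0, 1], [0.1, 0.83, 0.01, 0, 0, 0, 1], [0.1, 0.83, 0.01, 0, 0, 0, 1], [0.1, 0.83, 0.01, 0, 0, 0, 1], [0.1, 0.83, 0.01, 0, 0, 0, 1], [0.1, 0.83, 0.01, 0, 0, 0, 1], [0.1, 0.83, 0.01, 0, 0, 0, 1], [0.1, 0.83, 0.01, 0, 0, 0, 1]]])

```text
time_s: 8.05
position: [535.5, -357.1, 147.8]
eef_rot: [-3.139, -0.105, 0.002]
ft_force: [-0.2, 1.6, -1.1]
gripper_width: 13.9
```

Run:
```python
from h import *
from plant import robot
o,s=wsnap(robot,"w8");print(o["position"],o["gripper_width"],o["eef_rot"])
M=w2c(s,o)
print(proj(s,M,[[538,-355,59],[610,-262,59],[622,-445,59],[455,-262,59]]))
```

```text
[ 535.46802473 -357.10382788  147.75647501] 13.867782679584527 [-3.13939549e+00 -1.05271579e-01  2.14337704e-03]
[[324.166892   193.49431716]
 [409.67721846 100.95822464]
 [394.84516847 277.34870529]
 [239.94680428  88.88464728]]
```

View pics/w8.png

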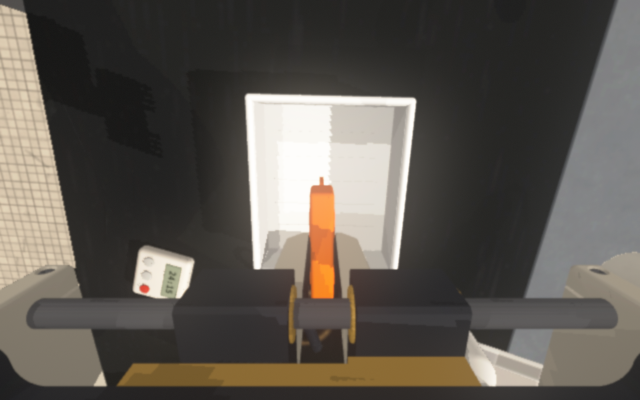

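>>> servo_tool(motion=[[[0.005, -0.01, 0.1, 0, 0, 0, 1], [0.005, -0.01, 0.2, 0, 0, 0, 1], [0.005, -0.01, 0.28, 0, 0, 0, 1], [0.005, -0.01, 0.28, 0, 0, 0, 1], [0.005, -0.01, 0.28, 0, 0, 0, 0.3], [0.005, -0.01, 0.28, 0, 0, 0, 0.1], [0.005, -0.01, 0.28, 0, 0, 0, 0.1]]])

```text
time_s: 8.8
position: [538.3, -349.9, 39.4]
eef_rot: [3.138, 0.11, 0.004]
ft_force: [0.3, -0.2, 0.0]
gripper_width: 33.3
```

>>> servo_tool(motion=[[[0, 0, -0.1, 0, 0, 0, 0.1], [0, 0, -0.2, 0, 0, 0, 0.1], [0, 0, -0.3, 0, 0, 0, 0.1], [0, 0, -0.33, 0, 0, 0, 0.1], [0, 0, -0.33, 0, 0, 0, 0.1]]])

```text
time_s: 9.3
position: [538.3, -350.0, 172.3]
eef_rot: [3.137, 0.11, 0.006]
ft_force: [-0.2, -0.1, -0.7]
gripper_width: 41.6
```

Run:
```python
from h import *
from plant import robot
o,s=wsnap(robot,"w9");print(o["position"],o["gripper_width"],o["eef_rot"])
p,Rm=cur(o)
print(plan(p,Rm,[462,-20,200],Rdown(0.07)))
```

```text
[ 538.25603959 -350.01364575  172.29105009] 41.5807942774794 [3.13680671 0.10992744 0.00586477]
[-0.1322 -0.8361 -0.0722  0.0009 -0.0012  0.    ]
```

View pics/w9.png

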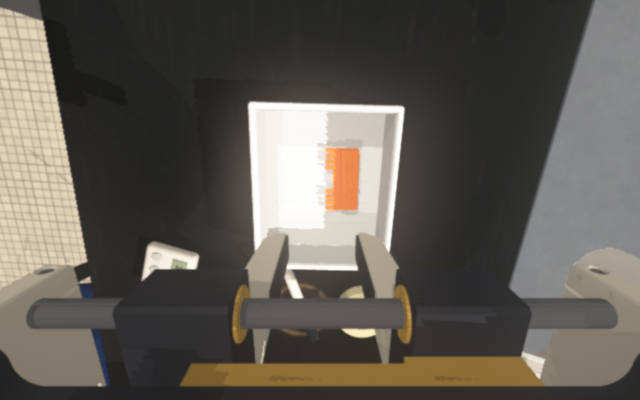

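Run:
```python
from h import *
S=pickle.load(open("s0.pkl","rb"));s=S["scene"];M=w2c(s)
for z in (95,100,105,110,115,120,125,130,135,140): print(z,np.round((proj(s,M,[[460,110.5,z]])-[320,190])*10)[0])
L=[(s,M,(333,224.5))]
for n in ("w1","w2","w3","w4","w7"):
    o,w=pickle.load(open(n+".pkl","rb"));Mw=w2c(w,o)
    h=cv2.cvtColor(w["frame"],cv2.COLOR_RGB2HSV);m=cv2.inRange(h,(0,200,120),(6,255,255));m[90:]=0;m[:,:280]=0;m[:,370:]=0
    ys,xs=np.nonzero(m);print(n,xs.min(),xs.max(),ys.min(),ys.max(),w["frame"][int(ys.mean()),int(xs.mean())])
    if ys.min()>0: L.append((w,Mw,((xs.min()+xs.max())/2,ys.min()+(xs.max()-xs.min())/2)))
print(tri(L))
```

```text
95 [121. 447.]
100 [121. 436.]
105 [121. 425.]
110 [121. 413.]
115 [121. 402.]
120 [121. 390.]
125 [122. 379.]
130 [122. 367.]
135 [122. 355.]
140 [122. 344.]
w1 313 327 50 67 [250  59  49]
w2 304 336 0 29 [245  53  45]
w3 298 331 0 18 [239  45  36]
w4 298 331 0 18 [235  44  37]
w7 303 330 6 41 [244  53  47]
(array([459.36172877, 109.5008953 , 139.63977069]), [np.float64(1.4880100137499903), np.float64(0.7241791296905775), np.float64(0.833560310162932)])
```

Run:
```python
from h import *
from plant import robot
p,Rm=cur(robot.get_obs())
print(plan(p,Rm,[485,40,185],Rdown(0.12)))
```

```text
[-6.310e-02 -9.808e-01 -3.910e-02  3.000e-04 -4.000e-04 -1.590e-02]
```

>>> servo_tool(motion=[[[-0.06, -0.98, -0.04, 0, 0, -0.016, 0.1], [-0.06, -0.98, -0.04, 0, 0, -0.016, 0.1], [-0.06, -0.98, -0.04, 0, 0, -0.016, 0.1], [-0.06, -0.98, -0.04, 0, 0, -0.016, 0.1], [-0.06, -0.98, -0.04, 0, 0, -0.016, 0.1], [-0.06, -0.98, -0.04, 0, 0, -0.016, 0.1], [-0.06, -0.98, -0.04, 0, 0, -0.016, 0.1], [-0.06, -0.98, -0.04, 0, 0, -0.016, 0.1]]])

```text
time_s: 10.15
position: [484.8, 42.0, 183.4]
eef_rot: [-3.136, -0.189, 0.003]
ft_force: [0.9, 0.2, -0.4]
gripper_width: 41.7
```

Run:
```python
from h import *
from plant import robot
o,s=wsnap(robot,"w10");print(o["position"],o["eef_rot"],o["gripper_width"])
p,Rm=cur(o)
print(plan(p,Rm,[459.5,109.5,175],Rdown(0.12)))
```

```text
[484.79504678  41.96869426 183.37752146] [-3.13567506e+00 -1.89248254e-01  3.11003009e-03] 41.72501411444766
[-4.240e-02 -1.752e-01  2.110e-02 -1.000e-04  6.000e-04  2.000e-04]
```

View pics/w10.png

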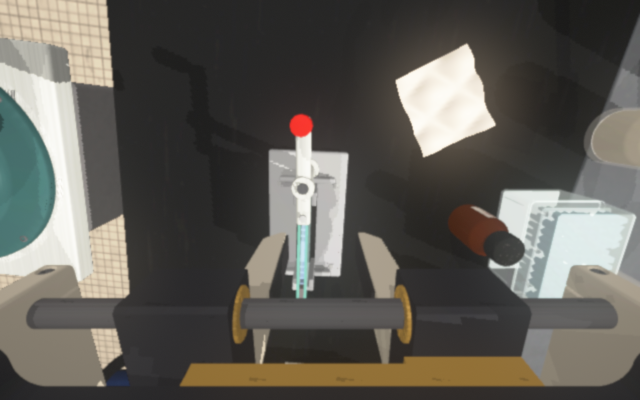

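>>> servo_tool(motion=[[[-0.042, -0.175, 0.02, 0, 0, 0, 0.1], [-0.042, -0.175, 0.02, 0, 0, 0, 0.1], [-0.042, -0.175, 0.02, 0, 0, 0, 0.1], [-0.042, -0.175, 0.02, 0, 0, 0, 0.1]]])

```text
time_s: 10.6
position: [460.6, 107.4, 175.8]
eef_rot: [3.135, 0.191, -0.003]
ft_force: [0.2, -0.1, 0.6]
gripper_width: 42.0
```

Run:
```python
from h import *
from plant import robot
o,s=wsnap(robot,"w11");print(o["position"],o["eef_rot"],o["gripper_width"])
M=w2c(s,o);print(proj(s,M,[459.4,109.5,138.]))
h=cv2.cvtColor(s["frame"],cv2.COLOR_RGB2HSV);m=cv2.inRange(h,(0,200,120),(6,255,255));m[:,:280]=0;m[:,370:]=0;m[300:]=0
ys,xs=np.nonzero(m);print(xs.min(),xs.max(),ys.min(),ys.max());print(onz(s,M,((xs.min()+xs.max())/2,ys.min()+(xs.max()-xs.min())/2),138))
p,Rm=cur(o)
print(plan(p,Rm,[459.5,109.5,100],Rdown(0.12)))
```

```text
[460.57497009 107.38116901 175.75080117] [ 3.13539387e+00  1.90734203e-01 -2.81194428e-03] 42.0403196195443
[[320.30001498 209.45552534]]
313 329 201 215
[459.93143188 109.96937795 138.        ]
[-1.700e-03 -5.600e-03  1.894e-01  1.000e-04  6.000e-04  5.000e-04]
```

View pics/w11.png

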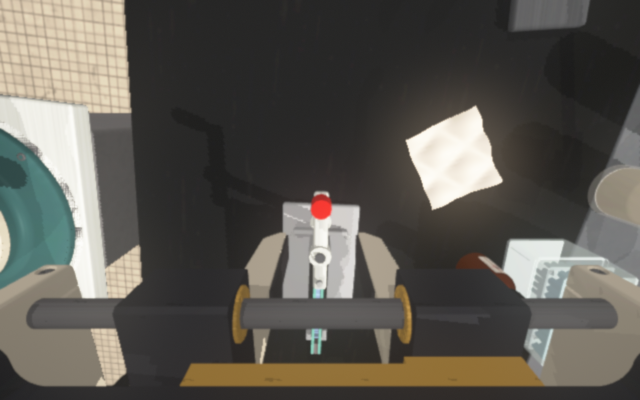

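>>> servo_tool(motion=[[[-0.002, -0.006, 0.1, 0, 0, 0, 0.1], [-0.002, -0.006, 0.197, 0, 0, 0, 0.1], [-0.002, -0.006, 0.197, 0, 0, 0, 0.1], [-0.002, -0.006, 0.197, 0, 0, 0, 1], [-0.002, -0.006, 0.197, 0, 0, 0, 1], [-0.002, -0.006, 0.197, 0, 0, 0, 1], [-0.002, -0.006, 0.197, 0, 0, 0, 1], [-0.002, -0.006, 0.197, 0, 0, 0, 1]]], newtons=8)

```text
time_s: 11.45
position: [460.6, 109.7, 99.8]
eef_rot: [-3.136, -0.189, -0.003]
ft_force: [-1.0, -0.9, 7.7]
gripper_width: 17.8
```

Run:
```python
from h import *
from plant import robot
o,s=wsnap(robot,"w12");print(o["position"],o["eef_rot"],o["gripper_width"],o["ft_force"])
s=robot.snapshot("scene");cv2.imwrite("pics/s12.png",cv2.resize(s["frame"][180:255,300:400,::-1],(800,600),interpolation=cv2.INTER_CUBIC))
```

```text
[460.60975163 109.69833827  99.75827242] [-3.1357606  -0.18884517 -0.00334088] 17.755186482309448 [-1.03952662 -0.93564614  7.74104485]
```

View pics/w12.png

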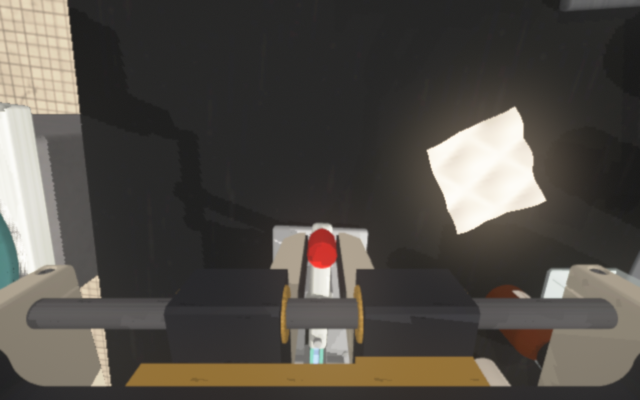

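View pics/s12.png

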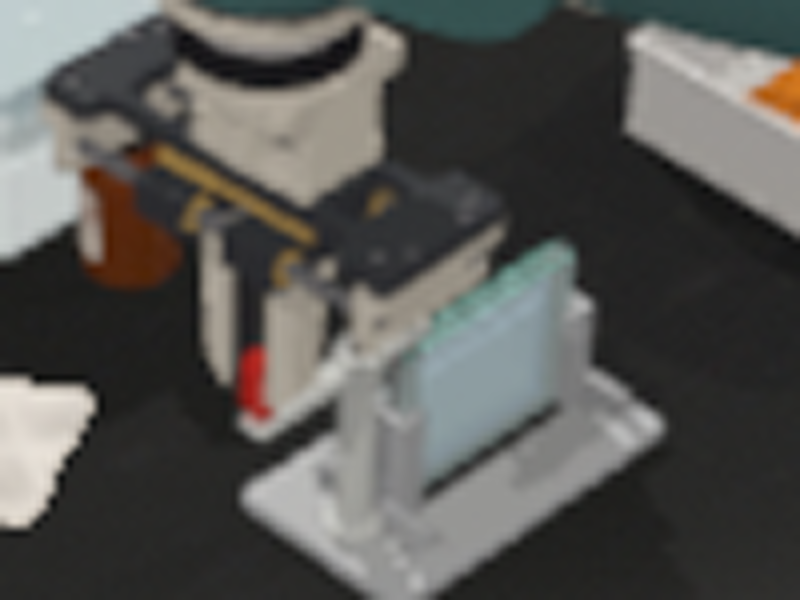

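```bash
cat > arc.py <<'E'
from h import *
P=np.array([466,52.2]);r=57.8
def rows(p,Rm,b0,yaw0,bs,z):
    for b in bs:
        q=P+r*np.array([-np.sin(b),np.cos(b)])
        print(list(np.round(plan(p,Rm,[*q,z],Rdown(yaw0+b-b0)),3)))
E
python3 - <<'E'
from arc import *
from plant import robot
o=robot.get_obs();p,Rm=cur(o);p[2]=97 # commanded z
yaw=np.arctan2(Rm[1,0],Rm[0,0]);print(yaw)
b0=np.arctan2(-(p[0]-P[0]),p[1]-P[1]);print(b0)
rows(p,Rm,b0,yaw,[b0]+[b0+.1*i for i in range(1,8)],102.5)
E
```

```text
0.12036938910552811
0.09366579909565075
[np.float64(0.0), np.float64(-0.0), np.float64(-0.014), np.float64(0.0), np.float64(-0.001), np.float64(-0.0)]
[np.float64(-0.014), np.float64(0.0), np.float64(-0.014), np.float64(0.0), np.float64(-0.001), np.float64(-0.032)]
[np.float64(-0.029), np.float64(0.002), np.float64(-0.014), np.float64(0.0), np.float64(-0.001), np.float64(-0.064)]
[np.float64(-0.043), np.float64(0.005), np.float64(-0.014), np.float64(0.0), np.float64(-0.001), np.float64(-0.096)]
[np.float64(-0.056), np.float64(0.01), np.float64(-0.014), np.float64(0.0), np.float64(-0.001), np.float64(-0.127)]
[np.float64(-0.07), np.float64(0.016), np.float64(-0.014), np.float64(0.0), np.float64(-0.001), np.float64(-0.159)]
[np.float64(-0.082), np.float64(0.023), np.float64(-0.014), np.float64(0.0), np.float64(-0.001), np.float64(-0.191)]
[np.float64(-0.094), np.float64(0.031), np.float64(-0.014), np.float64(0.0), np.float64(-0.001), np.float64(-0.223)]
```

>>> servo_tool(motion=[[[0, 0, -0.014, 0, 0, 0, 1], [-0.014, 0, -0.014, 0, 0, -0.032, 1], [-0.029, 0.002, -0.014, 0, 0, -0.064, 1], [-0.043, 0.005, -0.014, 0, 0, -0.096, 1], [-0.056, 0.01, -0.014, 0, 0, -0.127, 1], [-0.07, 0.016, -0.014, 0, 0, -0.159, 1], [-0.082, 0.023, -0.014, 0, 0, -0.191, 1], [-0.094, 0.031, -0.014, 0, 0, -0.223, 1]]], newtons=10)

```text
time_s: 12.35
position: [423.9, 92.6, 103.8]
eef_rot: [2.878, 1.259, -0.0]
ft_force: [4.4, -3.2, -8.1]
gripper_width: 17.3
```

Run:
```python
from arc import *
from plant import robot
o,s=wsnap(robot,"w13");p,Rm=cur(o);print(p,o["gripper_width"],o["ft_force"])
yaw=np.arctan2(Rm[1,0],Rm[0,0]);print(yaw)
b0=np.arctan2(-(p[0]-P[0]),p[1]-P[1]);print(b0,np.linalg.norm(p[:2]-P))
rows(p,Rm,b0,yaw,[b0+.1*i for i in range(1,9)],p[2])
```

```text
[423.89145029  92.58310382 103.84216299] 17.26412093073624 [ 4.43060342 -3.17813786 -8.07487347]
0.825110514306055
0.8063117255243669 58.34316612222276
[np.float64(-0.014), np.float64(0.002), np.float64(0.0), np.float64(0.0), np.float64(0.0), np.float64(-0.032)]
[np.float64(-0.029), np.float64(0.004), np.float64(0.0), np.float64(0.0), np.float64(0.0), np.float64(-0.064)]
[np.float64(-0.043), np.float64(0.007), np.float64(0.0), np.float64(0.0), np.float64(0.0), np.float64(-0.096)]
[np.float64(-0.056), np.float64(0.012), np.float64(0.0), np.float64(0.0), np.float64(0.0), np.float64(-0.127)]
[np.float64(-0.07), np.float64(0.018), np.float64(0.0), np.float64(0.0), np.float64(0.0), np.float64(-0.159)]
[np.float64(-0.082), np.float64(0.025), np.float64(0.0), np.float64(0.0), np.float64(0.0), np.float64(-0.191)]
[np.float64(-0.094), np.float64(0.034), np.float64(0.0), np.float64(0.0), np.float64(0.0), np.float64(-0.223)]
[np.float64(-0.104), np.float64(0.043), np.float64(0.0), np.float64(0.0), np.float64(0.0), np.float64(-0.255)]
```

View pics/w13.png

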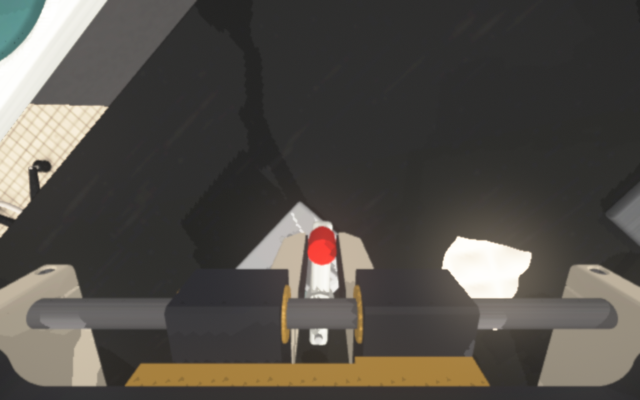

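>>> servo_tool(motion=[[[-0.014, 0.002, 0.004, 0, 0, -0.032, 1], [-0.029, 0.004, 0.004, 0, 0, -0.064, 1], [-0.043, 0.007, 0.004, 0, 0, -0.096, 1], [-0.056, 0.012, 0.004, 0, 0, -0.127, 1], [-0.07, 0.018, 0.004, 0, 0, -0.159, 1], [-0.082, 0.025, 0.004, 0, 0, -0.191, 1], [-0.094, 0.034, 0.004, 0, 0, -0.223, 1], [-0.104, 0.043, 0.004, 0, 0, -0.255, 1]]])

```text
time_s: 13.2
position: [407.8, 50.9, 103.4]
eef_rot: [-2.16, -2.279, 0.0]
ft_force: [-9.6, 2.2, 7.9]
gripper_width: 17.5
```

Run:
```python
from arc import *
from plant import robot
o=robot.get_obs();p,Rm=cur(o);print(p,o["gripper_width"],o["ft_force"],o["joint_pos"])
yaw=np.arctan2(Rm[1,0],Rm[0,0]);print(yaw)
b0=np.arctan2(-(p[0]-P[0]),p[1]-P[1]);print(b0,np.linalg.norm(p[:2]-P))
rows(p,Rm,b0,yaw,[b0+.04,1.67,1.69,1.71,1.73,1.75],p[2])
```

```text
[407.75827028  50.94606323 103.36066022] 17.511620657827244 [-9.60047843  2.24686204  7.87527824] [ 6.13449545e-02 -4.58425655e-01  2.09242932e+00  1.08166845e-03
  1.50872646e+00 -1.56301158e+00]
1.624288214608833
1.5923228694046712 58.255226700192516
[np.float64(-0.006), np.float64(0.001), np.float64(-0.0), np.float64(-0.0), np.float64(-0.0), np.float64(-0.013)]
[np.float64(-0.011), np.float64(0.001), np.float64(-0.0), np.float64(-0.0), np.float64(-0.0), np.float64(-0.025)]
[np.float64(-0.014), np.float64(0.001), np.float64(-0.0), np.float64(-0.0), np.float64(-0.0), np.float64(-0.031)]
[np.float64(-0.017), np.float64(0.002), np.float64(-0.0), np.float64(-0.0), np.float64(-0.0), np.float64(-0.038)]
[np.float64(-0.02), np.float64(0.002), np.float64(-0.0), np.float64(-0.0), np.float64(-0.0), np.float64(-0.044)]
[np.float64(-0.023), np.float64(0.002), np.float64(-0.0), np.float64(-0.0), np.float64(-0.0), np.float64(-0.05)]
```

>>> servo_tool(motion=[[[-0.006, 0.001, 0, 0, 0, -0.013, 1], [-0.011, 0.001, 0, 0, 0, -0.025, 1], [-0.014, 0.001, 0, 0, 0, -0.031, 1], [-0.017, 0.002, 0, 0, 0, -0.038, 1], [-0.017, 0.002, 0, 0, 0, -0.038, 1]]])

```text
time_s: 13.7
position: [408.7, 45.4, 103.3]
eef_rot: [-2.023, -2.399, -0.002]
ft_force: [-12.8, 12.9, 7.4]
gripper_width: 17.4
```

Run:
```python
from arc import *
from plant import robot
o,s=wsnap(robot,"w14");p,Rm=cur(o);print(p,o["gripper_width"],o["ft_force"],o["moment"])
print(np.arctan2(-(p[0]-P[0]),p[1]-P[1]))
s=robot.snapshot("scene");cv2.imwrite("pics/s14.png",cv2.resize(s["frame"][180:255,300:400,::-1],(800,600),interpolation=cv2.INTER_CUBIC))
```

```text
[408.70229458  45.40223922 103.26626206] 17.379561137039353 [-12.80840525  12.93585956   7.43462468] [2.38001973 2.18256744 0.09985575]
1.6888836728816787
```

View pics/s14.png

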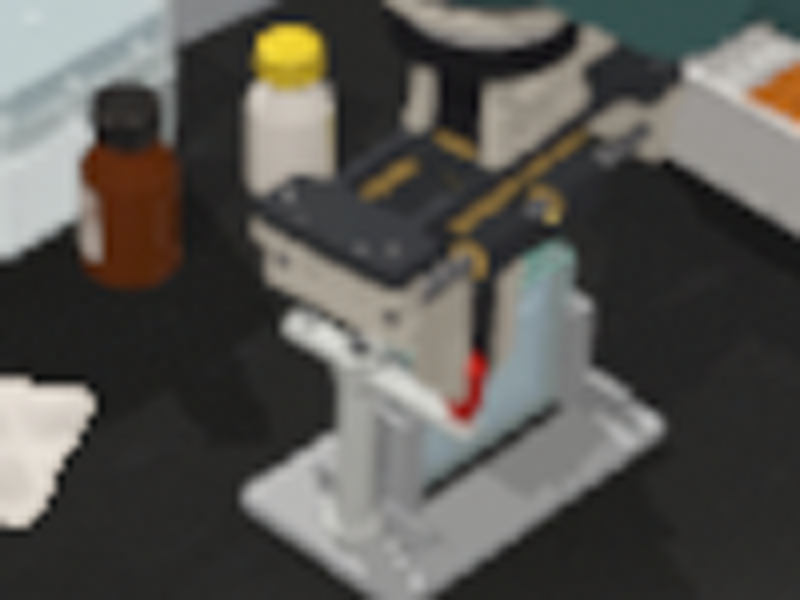

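>>> servo_tool(motion=[[[0, 0, 0, 0, 0, 0, 0.3], [0, 0, 0, 0, 0, 0, 0.3], [0, 0, 0, 0, 0, 0, 0.3], [0, 0, -0.06, 0, 0, 0, 0.1], [0, 0, -0.16, 0, 0, 0, 0.1], [0, 0, -0.28, 0, 0, 0, 0.1], [0, 0, -0.4, 0, 0, 0, 0.1], [0, 0, -0.4, 0, 0, 0, 0.1]]])

```text
time_s: 14.6
position: [410.9, 43.9, 268.9]
eef_rot: [2.021, 2.397, 0.009]
ft_force: [0.5, 0.1, 0.3]
gripper_width: 42.2
```

Run:
```python
from arc import *
from plant import robot
o,s=wsnap(robot,"w15");p,Rm=cur(o);print(p,o["gripper_width"],o["ft_force"],o["joint_pos"])
print(plan(p,Rm,[472,-25,250],Rdown(0.07)))
```

```text
[410.87308575  43.89632512 268.85051738] 42.16779493272836 [0.46211554 0.07256045 0.27979193] [ 4.47518487e-02 -4.83818134e-01  1.84355207e+00 -9.02308062e-05
  1.77366181e+00 -1.69576298e+00]
[-0.1955  0.1211  0.0483  0.0022 -0.0019  0.5317]
```

View pics/w15.png

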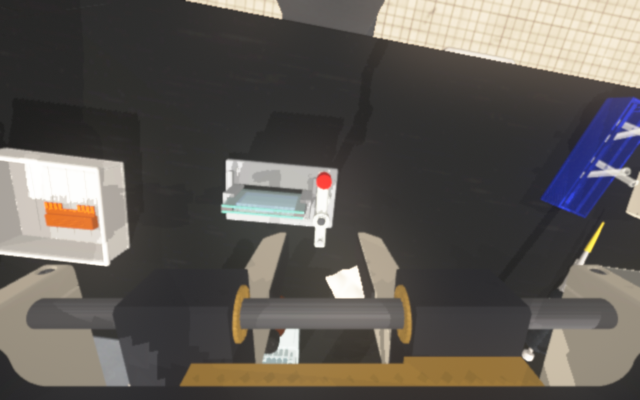

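Run:
```python
from h import *
from plant import robot
o=robot.get_obs();p,Rm=cur(o)
print(plan(p,Rm,[595,275,320],Rdown(0.2)))
```

```text
[ 0.4914  0.5532 -0.134   0.0014 -0.001   0.4904]
```

>>> servo_tool(motion=[[[0.49, 0.55, -0.13, 0, 0, 0.49, 0.1], [0.49, 0.55, -0.13, 0, 0, 0.49, 0.1], [0.49, 0.55, -0.13, 0, 0, 0.49, 0.1], [0.49, 0.55, -0.13, 0, 0, 0.49, 0.1], [0.49, 0.55, -0.13, 0, 0, 0.49, 0.1], [0.49, 0.55, -0.13, 0, 0, 0.49, 0.1], [0.49, 0.55, -0.13, 0, 0, 0.49, 0.1], [0.49, 0.55, -0.13, 0, 0, 0.49, 0.1]]])

```text
time_s: 15.45
position: [593.6, 275.6, 311.6]
eef_rot: [3.025, 0.846, -0.006]
ft_force: [0.6, -0.5, 0.1]
gripper_width: 41.4
```

Run:
```python
from h import *
from plant import robot
o=robot.get_obs();p,Rm=cur(o);print(p)
print(plan(p,Rm,[595,275,320],Rdown(0.2)))
```

```text
[593.62136157 275.61730125 311.5506889 ]
[ 0.0021  0.0031 -0.0211  0.      0.0012  0.11  ]
```

>>> servo_tool(motion=[[[0, 0, -0.02, 0, 0, 0.11, 0.1], [0, 0, -0.02, 0, 0, 0.11, 0.1], [0, 0, -0.02, 0, 0, 0.11, 0.1], [0, 0, -0.02, 0, 0, 0.11, 0.1]]])

```text
time_s: 15.85
position: [592.9, 274.3, 321.0]
eef_rot: [3.125, 0.32, -0.002]
ft_force: [-0.5, -0.2, -0.5]
gripper_width: 42.0
```

Run:
```python
from h import *
from plant import robot
o,s=wsnap(robot,"w16");print(o["position"],o["eef_rot"],np.abs(o["qvel"]).max())
M=w2c(s,o);print(proj(s,M,[[597,341,240],[625,351,250]]))
```

```text
[592.94441292 274.31518436 321.00513041] [ 3.12468644e+00  3.20348165e-01 -2.34870490e-03] 0.06974336488938333
[[340.65809058 129.83711765]
 [374.97794163 125.70328425]]
```

View pics/w16.png

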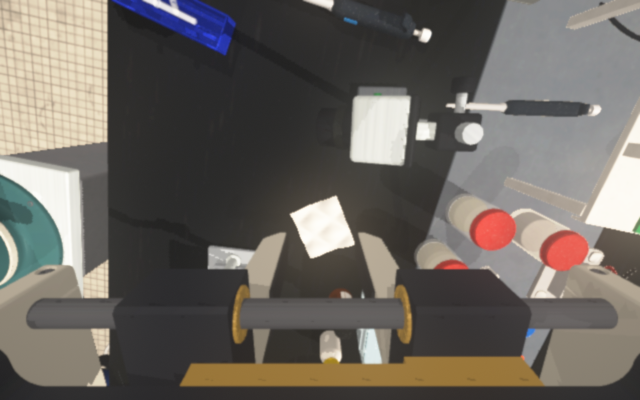

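Run:
```python
from h import *
o,s=pickle.load(open("w16.pkl","rb"));im=s["frame"][70:190,290:450,::-1]
im=np.clip(255*(im/255.)**0.5,0,255).astype(np.uint8)
cv2.imwrite("pics/w16z.png",cv2.resize(im,(800,600),interpolation=cv2.INTER_CUBIC))
```

```text
(no output)
```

View pics/w16z.png

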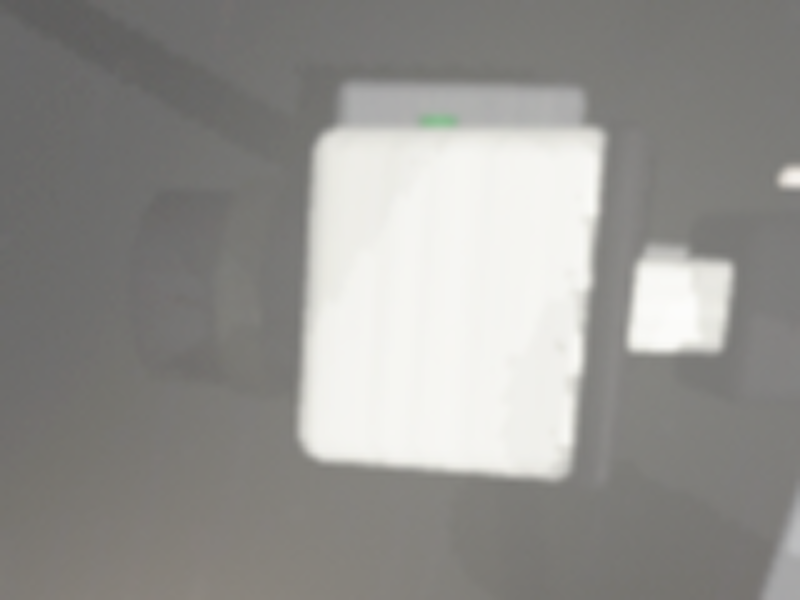

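```bash
cat > fit.py <<'E'
from h import *
def Rc(psi): 
    c,s=np.cos(psi),np.sin(psi);t=.35
    x=np.array([c*np.cos(t),s*np.cos(t),np.sin(t)]);y=np.array([-s,c,0]);return np.c_[x,y,np.cross(x,y)]
E
python3 - <<'E'
from fit import *
o,s=pickle.load(open("w16.pkl","rb"));M=w2c(s,o)
z=lambda a:np.array(a)/5.+[290,70]
obs=z([(148,190),(150,378),(133,285),(314,128),(298,463),(608,129),(571,480)])
def pts(p):
    x,y,psi,L,Lr,h=p
    l=np.array([[0,17,3],[0,-17,3],[0,0,17],[L,26,h],[L,-26,h],[Lr,26,h],[Lr,-26,h]])
    return l@Rc(psi).T+[x,y,240]
f=lambda p:np.r_[(proj(s,M,pts(p))-obs).ravel(),(p[5]-24)/2]
r=least_squares(f,[597,341,.2,30,76,24]);print(r.x,np.round(r.fun,1))
S=pickle.load(open("s0.pkl","rb"));sc=S["scene"]
P=pts(r.x);q=proj(sc,w2c(sc),P);print(np.round((q-[180,120])*800/300))
print("lens in scene0 zoom",np.round((proj(sc,w2c(sc),[[r.x[0],r.x[1],240]])-[180,120])*800/300))
im=cv2.resize(sc["frame"][170:245,200:300,::-1],(800,600),interpolation=cv2.INTER_CUBIC)
C=Rc(r.x[2]);th=np.linspace(0,2*np.pi,40)
ring=np.c_[0*th,17*np.cos(th),17*np.sin(th)]@C.T+[r.x[0],r.x[1],240]
for a,b in (proj(sc,w2c(sc),ring)-[200,170])*8: cv2.circle(im,(int(a),int(b)),2,(0,0,255),-1)
for a,b in (q-[200,170])*8: cv2.circle(im,(int(a),int(b)),4,(0,255,0),-1)
cv2.imwrite("pics/fit1.png",im)
E
```

```text
[5.79572735e+02 3.39930178e+02 1.82989150e-01 3.38565103e+01
 7.76585307e+01 2.39077305e+01] [ 1.4 -0.6  0.3  0.6 -1.6  0.8  0.1 -0.2 -0.  -0.5 -0.  -0.3 -0.   0.4
 -0. ]
[[175. 245.]
 [197. 231.]
 [188. 230.]
 [151. 218.]
 [186. 197.]
 [126. 193.]
 [161. 173.]]
lens in scene0 zoom [[186. 239.]]
```

View pics/fit1.png

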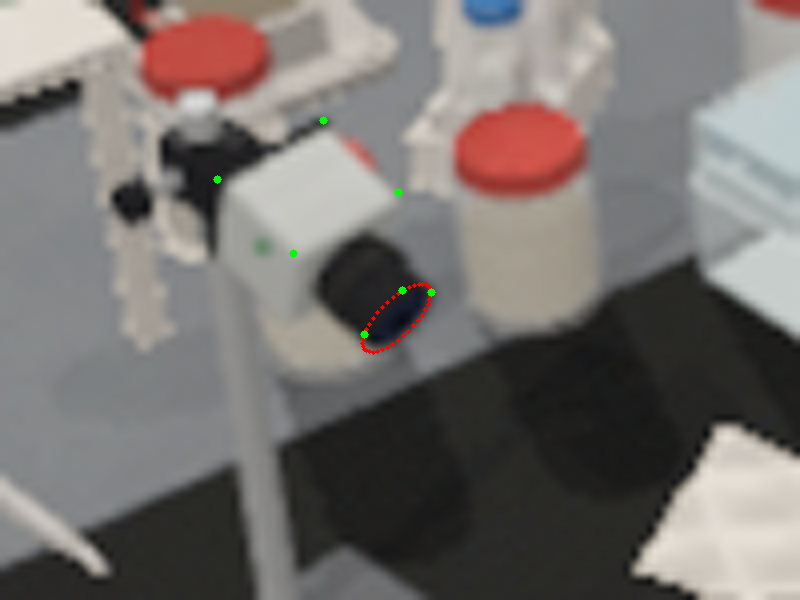

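Run:
```python
from h import *
from plant import robot
o=robot.get_obs();p,Rm=cur(o)
print(plan(p,Rm,[472,-25.2,180],Rdown(0.072)))
```

```text
[-4.490e-01  6.708e-01  3.538e-01  1.000e-04  4.000e-04  4.280e-02]
```

>>> servo_tool(motion=[[[-0.449, 0.67, 0.1, 0, 0, 0.043, -0.2], [-0.449, 0.67, 0.1, 0, 0, 0.043, -0.2], [-0.449, 0.67, 0.1, 0, 0, 0.043, -0.2], [-0.449, 0.67, 0.2, 0, 0, 0.043, -0.2], [-0.449, 0.67, 0.2, 0, 0, 0.043, -0.2], [-0.449, 0.67, 0.35, 0, 0, 0.043, -0.2], [-0.449, 0.67, 0.35, 0, 0, 0.043, -0.2], [-0.449, 0.67, 0.35, 0, 0, 0.043, -0.2]]])

```text
time_s: 16.7
position: [469.7, -26.5, 178.6]
eef_rot: [-3.139, -0.11, 0.006]
ft_force: [-0.1, 1.0, -0.2]
gripper_width: 55.7
```

Run:
```python
from h import *
from plant import robot
o=robot.get_obs();p,Rm=cur(o);print(p,o["qvel"])
print(plan(p,Rm,[472,-25.2,180],Rdown(0.072)))
```

```text
[469.69503637 -26.48958018 178.58607286] [-0.21578825 -0.05631093  0.20135535  0.01164409 -0.17541343 -0.20151511]
[ 0.006  -0.0028 -0.0036 -0.0001  0.0012 -0.0006]
```

>>> servo_tool(motion=[[[0, 0, 0, 0, 0, 0, -0.2], [0, 0, 0, 0, 0, 0, -0.2]]])

```text
time_s: 16.9
position: [472.5, -24.2, 183.5]
eef_rot: [-3.139, -0.111, -0.002]
ft_force: [0.8, -0.2, 1.1]
gripper_width: 55.7
```

Run:
```python
from h import *
from plant import robot
o,s=wsnap(robot,"w17");p,Rm=cur(o);print(p,o["eef_rot"],np.abs(o["qvel"]).max())
print(plan(p,Rm,[472,-25.2,60],Rdown(0.072)))
M=w2c(s,o);c=np.array([472,-25.2,94]);y=np.array([-.072,.997,0])
print(proj(s,M,[c+55*y,c-55*y]))
im=s["frame"][140:290,220:420,::-1]
cv2.imwrite("pics/w17z.png",cv2.resize(im,(800,600),interpolation=cv2.INTER_CUBIC))
```

```text
[472.49903934 -24.16097511 183.48662793] [-3.13948846e+00 -1.11129399e-01 -1.75357282e-03] 0.023859633823295662
[-0.0018  0.0025  0.3087 -0.     -0.0004 -0.0004]
[[320.59256379 140.6861974 ]
 [320.8359061  245.76611244]]
```

View pics/w17z.png

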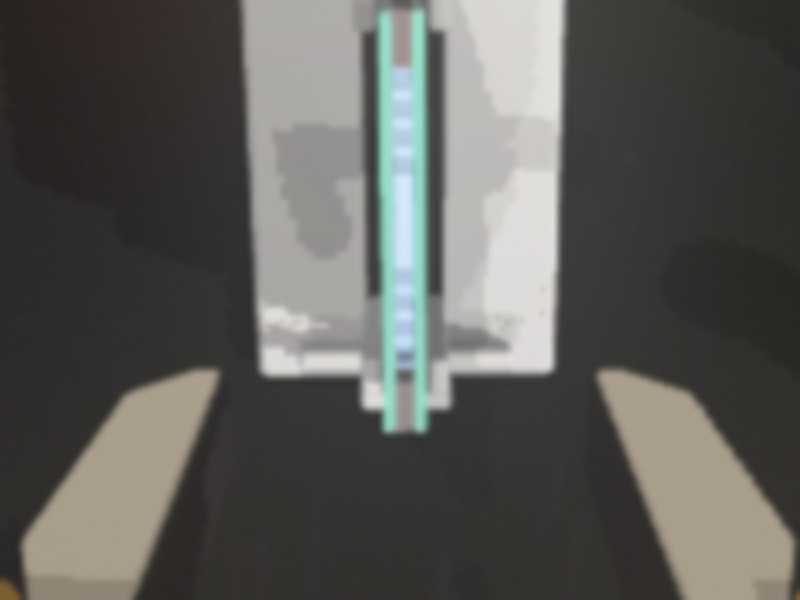

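>>> servo_tool(motion=[[[-0.001, 0.006, 0.1, 0, 0, 0, -0.2], [-0.001, 0.006, 0.2, 0, 0, 0, -0.2], [-0.001, 0.006, 0.27, 0, 0, 0, -0.2], [-0.001, 0.006, 0.308, 0, 0, 0, 0.2], [-0.001, 0.006, 0.308, 0, 0, 0, 0.4], [-0.001, 0.006, 0.308, 0, 0, 0, 0.6], [-0.001, 0.006, 0.308, 0, 0, 0, 0.6]]])

```text
time_s: 17.65
position: [472.7, -26.9, 61.1]
eef_rot: [3.139, 0.111, 0.004]
ft_force: [-0.4, 0.8, 1.1]
gripper_width: 28.6
```

Run:
```python
from h import *
from plant import robot
o,s=wsnap(robot,"w18");p,Rm=cur(o);print(p,o["eef_rot"],o["gripper_width"],o["ft_force"])
im=s["frame"][190:340,220:420,::-1]
cv2.imwrite("pics/w18z.png",cv2.resize(im,(800,600),interpolation=cv2.INTER_CUBIC))
```

```text
[472.72923175 -26.92150415  61.06617188] [3.13930434 0.11110945 0.00385804] 28.563608747429615 [-0.37432515  0.80632175  1.11304278]
```

View pics/w18z.png

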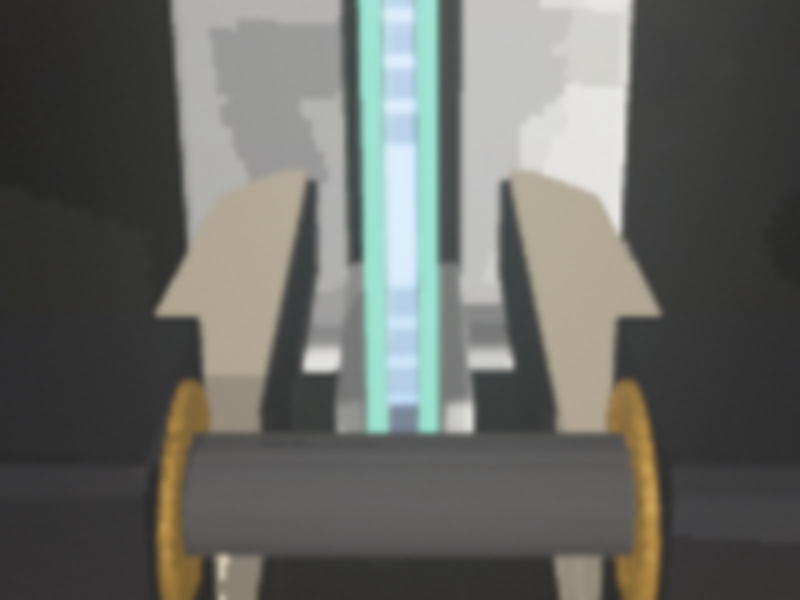

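>>> servo_tool(motion=[[[-0.001, 0, 0, 0, 0, 0, 1], [-0.001, 0, 0, 0, 0, 0, 1], [-0.001, 0, 0, 0, 0, 0, 1], [-0.001, 0, 0, 0, 0, 0, 1], [-0.001, 0, 0, 0, 0, 0, 1], [-0.001, 0, 0, 0, 0, 0, 1]]], newtons=20)

```text
time_s: 18.3
position: [471.7, -27.1, 59.8]
eef_rot: [3.14, 0.111, 0.002]
ft_force: [0.4, 0.6, 6.9]
gripper_width: 10.6
```

Run:
```python
from h import *
from plant import robot
o,s=wsnap(robot,"w19");p,Rm=cur(o);print(p,o["eef_rot"],o["gripper_width"],o["ft_force"])
im=s["frame"][190:340,220:420,::-1]
cv2.imwrite("pics/w19z.png",cv2.resize(im,(800,600),interpolation=cv2.INTER_CUBIC))
s=robot.snapshot("scene");cv2.imwrite("pics/s19.png",cv2.resize(s["frame"][180:255,310:410,::-1],(800,600),interpolation=cv2.INTER_CUBIC))
```

```text
[471.65664038 -27.11398451  59.84221409] [3.13954502e+00 1.10528346e-01 1.80226598e-03] 10.60723462761867 [0.36986871 0.57760118 6.90169885]
```

View pics/w19z.png

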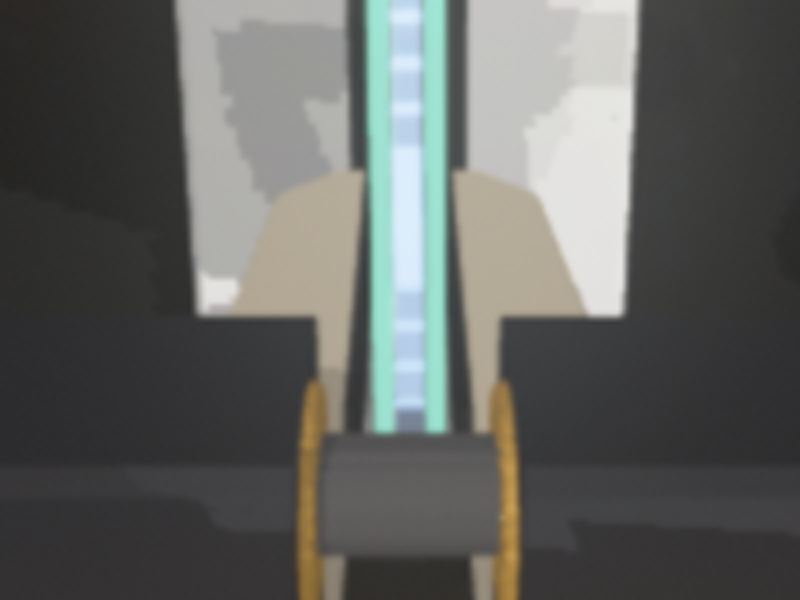

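View pics/s19.png

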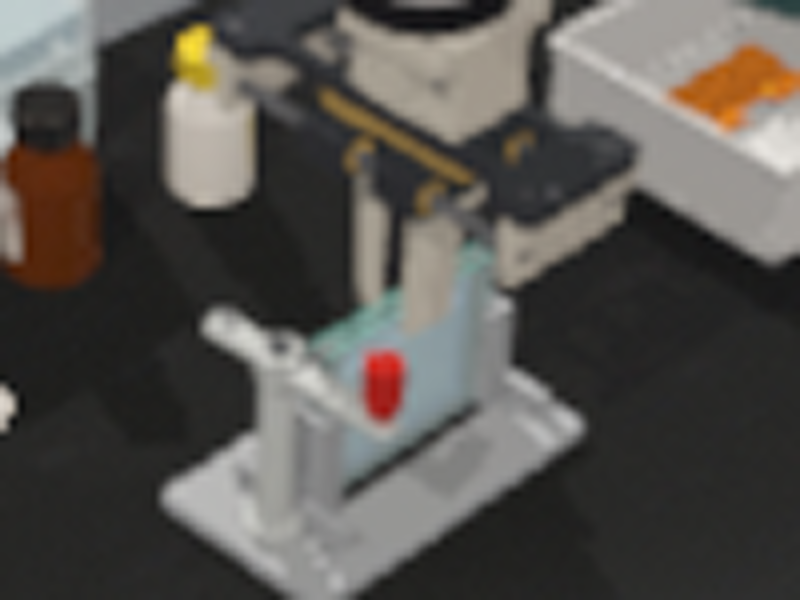

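>>> servo_tool(motion=[[[0, 0, -0.01, 0, 0, 0, 1], [0, 0, -0.03, 0, 0, 0, 1], [0, 0, -0.06, 0, 0, 0, 1], [0, 0, -0.1, 0, 0, 0, 1], [0, 0, -0.15, 0, 0, 0, 1], [0, 0, -0.21, 0, 0, 0, 1], [0, 0, -0.28, 0, 0, 0, 1], [0, 0, -0.28, 0, 0, 0, 1]]], newtons=30)

```text
time_s: 19.2
position: [472.6, -27.2, 176.2]
eef_rot: [3.139, 0.111, 0.009]
ft_force: [0.2, -0.2, -1.0]
gripper_width: 10.6
```

Run:
```python
from fit import *
from plant import robot
o,s=wsnap(robot,"w20");p,Rm=cur(o);print(p,o["eef_rot"],o["gripper_width"],o["ft_force"],o["joint_pos"])
im=s["frame"][190:340,220:420,::-1]
cv2.imwrite("pics/w20z.png",cv2.resize(im,(800,600),interpolation=cv2.INTER_CUBIC))
s=robot.snapshot("scene");pickle.dump(s,open("s20.pkl","wb"));cv2.imwrite("pics/s20.png",cv2.resize(s["frame"][130:250,290:450,::-1],(800,600),interpolation=cv2.INTER_CUBIC))
C=Rc(.183);V=np.array([579.6,340,240])-140*C[:,0];print("view",V)
Rt=np.c_[C[:,0],-C[:,1],-C[:,2]];off=np.array([0,-0.9,7.8])
T=V-Rt@off;print("tcp goal",T,np.linalg.det(Rt));print(plan(p,Rm,T,Rt))
```

```text
[472.59542712 -27.18268097 176.16369219] [3.13880239 0.11061241 0.00928188] 10.600382437025898 [ 0.18110754 -0.18908719 -1.03593206] [-1.11379438e-01 -3.34675722e-01  1.88643860e+00  4.41674341e-05
  1.58386161e+00 -1.81830221e-01]
view [450.28378723 316.0673748  191.99430696]
tcp goal [447.81762664 314.69567781 199.32141412] 0.9999999999999999
[-0.0013 -0.8569 -0.0588  0.0067  0.1094 -0.0354]
```

View pics/w20z.png

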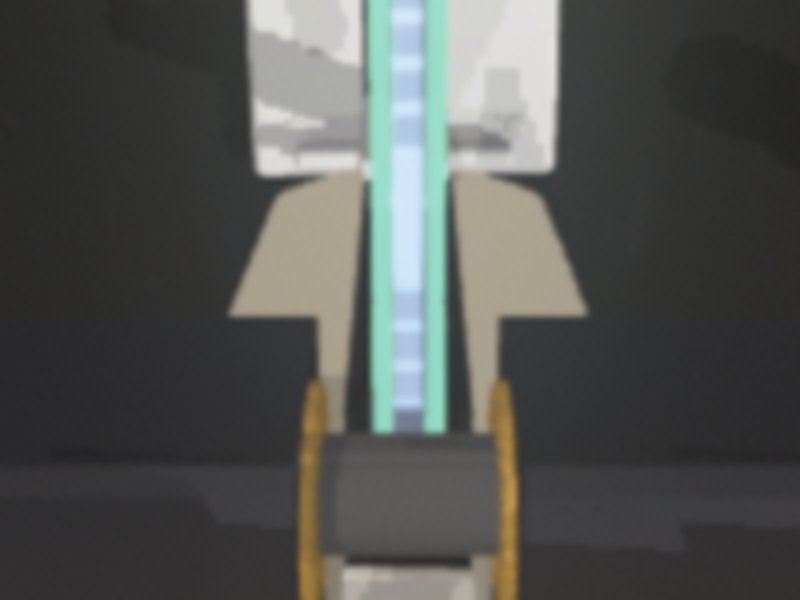

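View pics/s20.png

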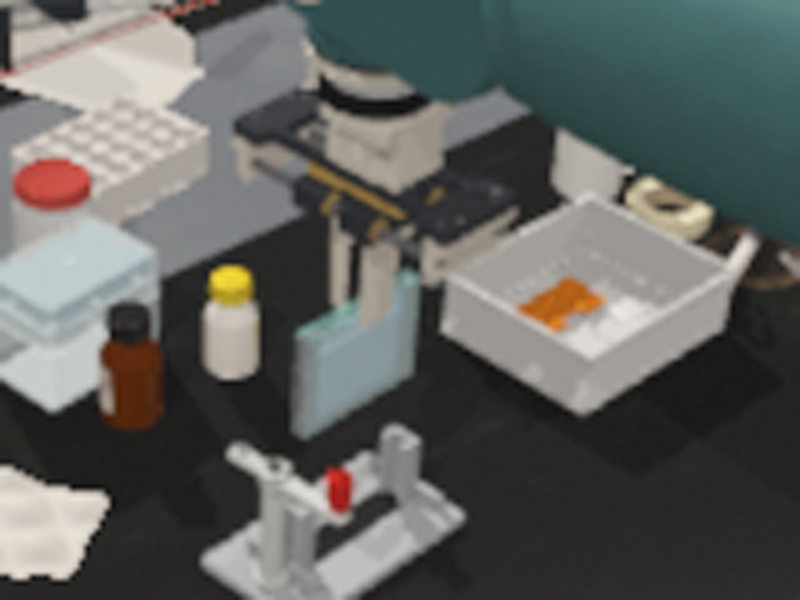

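Run:
```python
from fit import *
o,s=pickle.load(open("w20.pkl","rb"));Mi=np.linalg.inv(s["mount"])
for zt in (-34.2,):
  for y in (-55,-40,-12,0,12,40): print(y,proj(s,Mi,[(0,y,zt)])[0])
cv2.imwrite("pics/w20y.png",cv2.resize(s["frame"][110:310,240:400,::-1],(480,600),interpolation=cv2.INTER_CUBIC))
```

```text
-55 [320.97776992 160.14038154]
-40 [320.99498824 186.85095495]
-12 [321.02479614 233.09156367]
0 [321.03672549 251.59742339]
12 [321.04819037 269.38274252]
40 [321.0732812  308.30583477]
```

View pics/w20y.png

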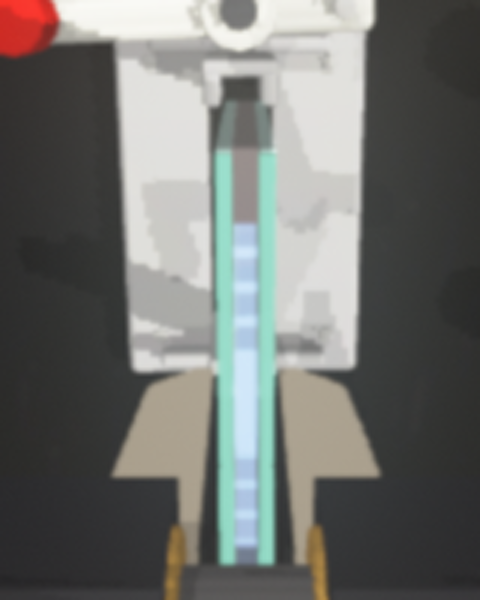

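Run:
```python
from fit import *
o,s=pickle.load(open("w20.pkl","rb"));Mi=np.linalg.inv(s["mount"]);p,Rm=cur(o)
for dy in (-1,0,1,2):print(dy,[np.round(proj(s,Mi,[(0,-55+dy,z)])[0][1],1) for z in (-34.2,49.8)])
sc=pickle.load(open("s20.pkl","rb"));M=w2c(sc)
im=cv2.resize(sc["frame"][170:230,330:410,::-1],(800,600),interpolation=cv2.INTER_CUBIC)
for x in (-5.5,5.5):
  for y in (-55,55):
    for z in (-34.2,49.8):
      P=Rm@[x,y,z]+p;q=(proj(sc,M,P)[0]-[330,170])*10;cv2.circle(im,(int(q[0]),int(q[1])),4,(0,0,255),-1)
cv2.imwrite("pics/s20f.png",im)
```

```text
-1 [np.float64(158.3), np.float64(142.7)]
0 [np.float64(160.1), np.float64(144.0)]
1 [np.float64(162.0), np.float64(145.2)]
2 [np.float64(163.8), np.float64(146.4)]
```

View pics/s20f.png

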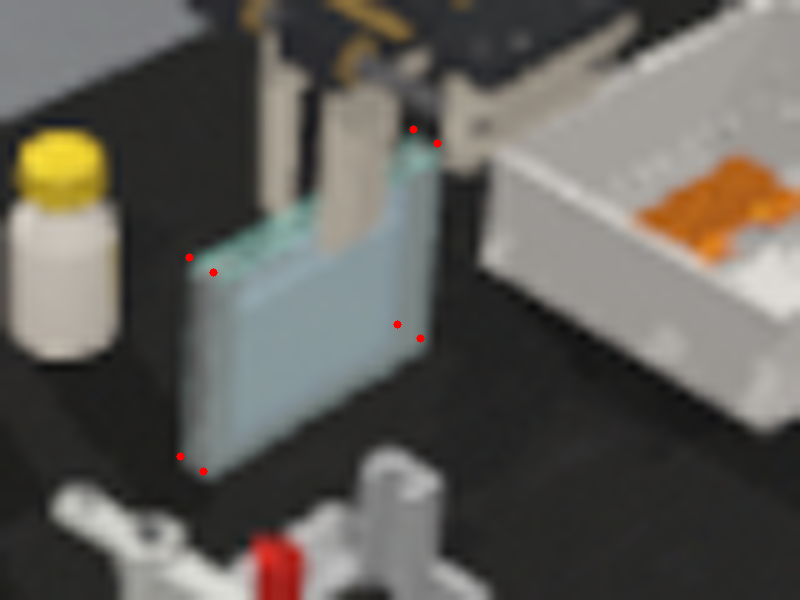

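Run:
```python
from fit import *
S=pickle.load(open("s0.pkl","rb"));sc=S["scene"];M=w2c(sc)
im=cv2.resize(sc["frame"][200:260,330:410,::-1],(800,600),interpolation=cv2.INTER_CUBIC)
u=np.array([.9975,.07,0]);v=np.array([-.07,.9975,0]);c=np.array([471.8,-26.3,0])
for x in (-5.5,5.5):
  for y in (-55,55):
    for z in (10,94):
      q=(proj(sc,M,c+u*x+v*y+[0,0,z])[0]-[330,200])*10;cv2.circle(im,(int(q[0]),int(q[1])),4,(0,0,255),-1)
for x in (-50,50):
  for y in (-76,100):
      q=(proj(sc,M,c+u*x+v*y+[0,0,10])[0]-[330,200])*10;cv2.circle(im,(int(q[0]),int(q[1])),4,(255,0,255),-1)
cv2.imwrite("pics/s0f.png",im)
```

```text
(no output)
```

View pics/s0f.png

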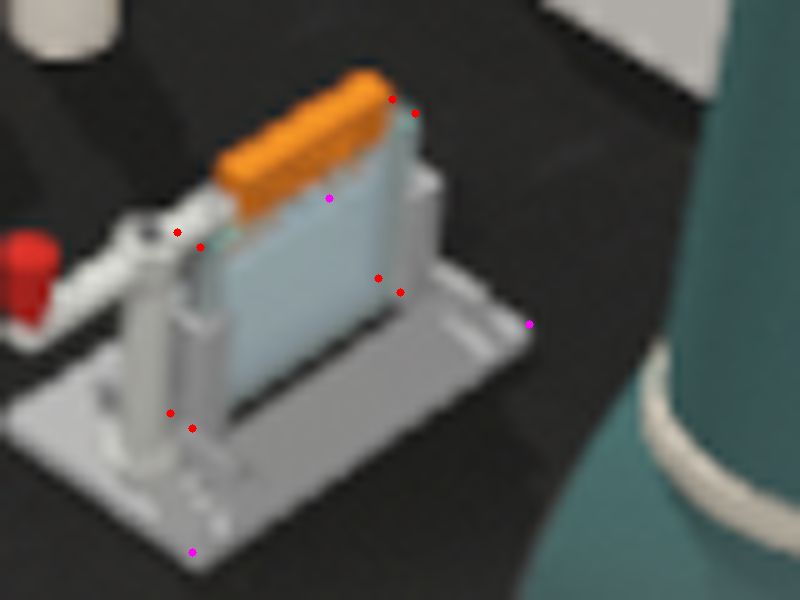

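```bash
cat > goal.py <<'E'
from fit import *
C=Rc(.183);lens=np.array([579.7,340.3,240]);V=lens-140*C[:,0]
Rt=np.c_[C[:,0],-C[:,1],-C[:,2]];T=V-Rt@np.array([0,0,7.8])
E
python3 - <<'E'
from goal import *
from plant import robot
p,Rm=cur(robot.get_obs());print(T);print(plan(p,Rm,T,Rt),plan(p,Rm,(p+T)/2+[0,0,25],R.from_rotvec(R.from_matrix(Rt@Rm.T).as_rotvec()/2).as_matrix()@Rm))
E
```

```text
[447.75384437 315.88064977 199.32141412]
[ 0.0012 -0.8595 -0.0683  0.0064  0.1108 -0.0354] [ 0.0007 -0.4297 -0.0967  0.0032  0.0554 -0.0177]
```

>>> servo_tool(motion=[[[0, 0, -0.1, 0, 0, 0, 1], [0, -0.08, -0.13, 0, 0.01, 0, 1], [0, -0.18, -0.13, 0, 0.03, -0.01, 1], [0, -0.28, -0.13, 0, 0.055, -0.018, 1], [0, -0.38, -0.13, 0.003, 0.055, -0.018, 1], [0, -0.48, -0.13, 0.005, 0.08, -0.03, 1], [0, -0.56, -0.12, 0.006, 0.1, -0.035, 1], [0, -0.62, -0.11, 0.006, 0.11, -0.035, 1]]])

```text
time_s: 20.1
position: [452.7, 221.9, 214.1]
eef_rot: [-3.051, -0.281, -0.535]
ft_force: [0.8, -0.3, -1.9]
gripper_width: 10.6
```

Run:
```python
from goal import *
from plant import robot
o=robot.get_obs();p,Rm=cur(o);print(p,o["gripper_width"],o["joint_pos"]);print(plan(p,Rm,T,Rt))
```

```text
[452.69473981 221.9316634  214.05708702] 10.607006370576116 [ 0.46691554 -0.51850983  1.98478078 -0.09808436  1.34190228  0.28971946]
[ 1.630e-02 -2.332e-01  4.510e-02  0.000e+00  8.000e-04  1.000e-04]
```

>>> servo_tool(motion=[[[0.005, -0.08, 0.01, 0, 0, 0, 1], [0.01, -0.16, 0.03, 0, 0, 0, 1], [0.015, -0.22, 0.045, 0, 0.001, 0, 1], [0.016, -0.233, 0.045, 0, 0.001, 0, 1], [0.016, -0.233, 0.045, 0, 0.001, 0, 1], [0.016, -0.233, 0.045, 0, 0.001, 0, 1], [0.016, -0.233, 0.045, 0, 0.001, 0, 1]]])

```text
time_s: 20.8
position: [449.1, 313.3, 200.6]
eef_rot: [-3.051, -0.276, -0.539]
ft_force: [-0.3, 0.3, -1.7]
gripper_width: 10.7
```

Run:
```python
from goal import *
from plant import robot
o,s=wsnap(robot,"w21");p,Rm=cur(o);print(p,o["gripper_width"],np.abs(o["qvel"]).max());print(plan(p,Rm,T,Rt))
Mi=np.linalg.inv(s["mount"]);print(proj(s,Mi,[(140,0,7.8),(140,17,7.8),(140,-17,7.8),(140,0,-9.2)]))
sc=robot.snapshot("scene");tp=robot.snapshot("top");pickle.dump((sc,tp),open("s21.pkl","wb"))
M=w2c(sc)
im=cv2.resize(sc["frame"][160:250,200:320,::-1],(800,600),interpolation=cv2.INTER_CUBIC);cv2.imwrite("pics/s21.png",im)
```

```text
[449.13044309 313.30335729 200.56570621] 10.698808458057606 0.0046696378983313875
[-0.0032 -0.007   0.0022  0.0004  0.0002 -0.0007]
[[510.41635515 225.57621617]
 [506.19287885 246.59899362]
 [514.83760335 203.56900925]
 [525.96067919 234.92546088]]
```

View pics/w21.png

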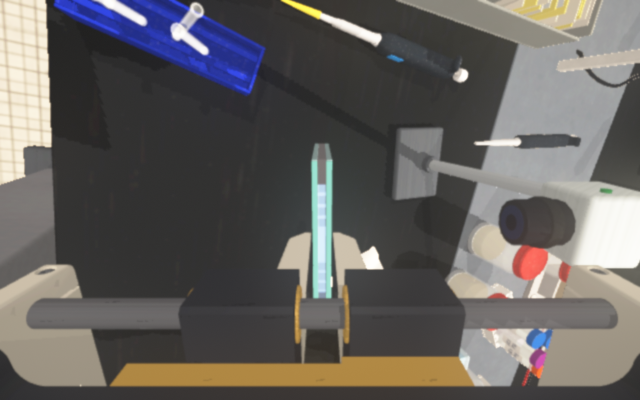

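View pics/s21.png

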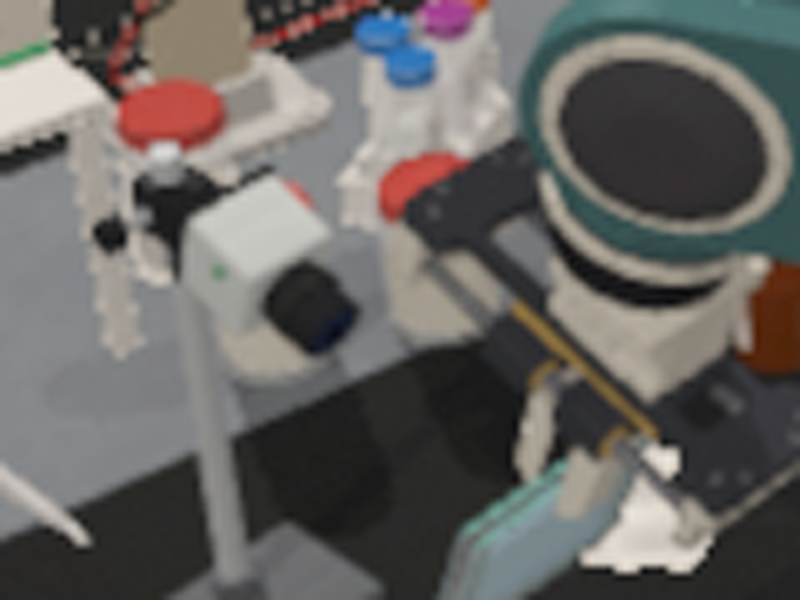

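Run:
```python
from goal import *
o,s=pickle.load(open("w21.pkl","rb"));Mi=np.linalg.inv(s["mount"])
im=s["frame"][180:270,480:600,::-1];im=np.clip(255*(im/255.)**0.5,0,255).astype(np.uint8)
im=cv2.resize(im,(960,720),interpolation=cv2.INTER_CUBIC)[:600,:800]
th=np.linspace(0,2*np.pi,60)
# predicted if at goal exact
p,Rm=cur(o)
L=(lens+(17*(np.cos(th)[:,None]*C[:,1]+np.sin(th)[:,None]*C[:,2]))-p)@Rm
for a,b in (proj(s,Mi,L)-[480,180]+.5)*8: cv2.circle(im,(int(a),int(b)),1,(0,0,255),-1)
cv2.imwrite("pics/w21z.png",im)
```

```text
(no output)
```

View pics/w21z.png

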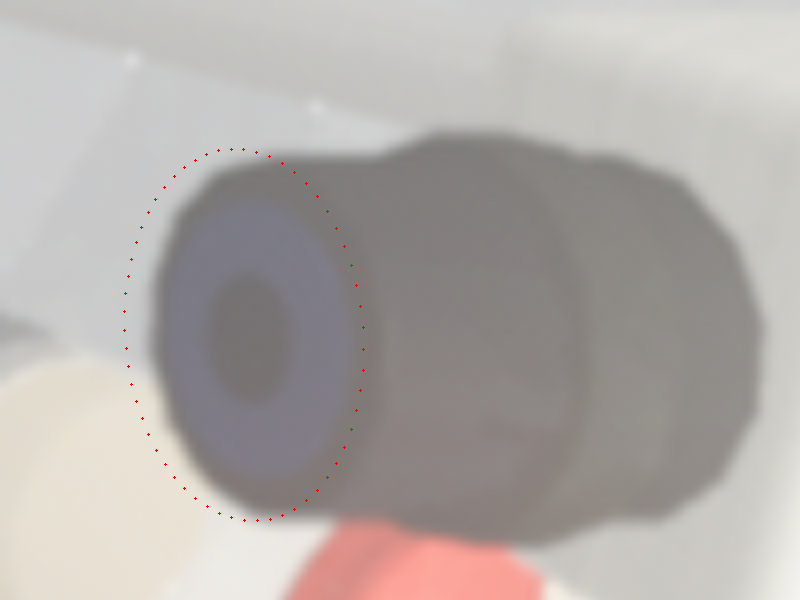

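>>> servo_tool(motion=[[[-0.0015, -0.0065, 0.002, 0, 0, -0.001, 1], [-0.0015, -0.0065, 0.002, 0, 0, -0.001, 1], [-0.0015, -0.0065, 0.002, 0, 0, -0.001, 1], [-0.0015, -0.0065, 0.002, 0, 0, -0.001, 1], [-0.0015, -0.0065, 0.002, 0, 0, -0.001, 1], [-0.0015, -0.0065, 0.002, 0, 0, -0.001, 1]]])

```text
time_s: 21.55
position: [448.1, 316.7, 199.4]
eef_rot: [-3.051, -0.283, -0.538]
ft_force: [-0.0, 0.4, -1.9]
gripper_width: 10.9
```

Run:
```python
from goal import *
from plant import robot
o,s=wsnap(robot,"w22");p,Rm=cur(o);print(p,o["gripper_width"],np.abs(o["qvel"]).max(),o["time_s"]);print(plan(p,Rm,T,Rt))
Mi=np.linalg.inv(s["mount"])
im=s["frame"][180:270,480:600,::-1];im=np.clip(255*(im/255.)**0.5,0,255).astype(np.uint8)
im=cv2.resize(im,(960,720),interpolation=cv2.INTER_CUBIC)[:600,:800]
th=np.linspace(0,2*np.pi,60)
L=np.c_[140+0*th,17*np.cos(th),7.8+17*np.sin(th)]
for a,b in (proj(s,Mi,L)-[480,180]+.5)*8: cv2.circle(im,(int(a),int(b)),1,(0,0,255),-1)
cv2.imwrite("pics/w22z.png",im)
# scene overlay of cassette, compare
sc=robot.snapshot("scene");M=w2c(sc)
im=cv2.resize(sc["frame"][200:275,240:340,::-1],(800,600),interpolation=cv2.INTER_CUBIC)
for x in (-5.5,5.5):
  for y in (-55,55):
    for z in (-34.2,49.8):
      q=(proj(sc,M,Rm@[x,y,z]+p)[0]-[240,200]+.5)*8;cv2.circle(im,(int(q[0]),int(q[1])),3,(0,0,255),-1)
cv2.imwrite("pics/s22.png",im)
```

```text
[448.14107007 316.70474604 199.35174046] 10.905337551378365 0.0017046227197221669 21.55
[-0.0013  0.0018 -0.0004  0.0003  0.0003  0.0006]
```

View pics/w22z.png

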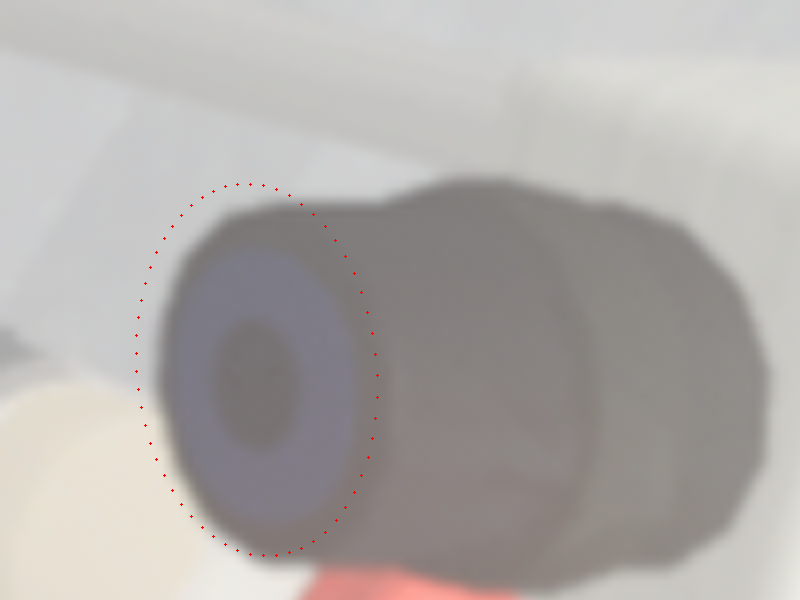

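View pics/s22.png

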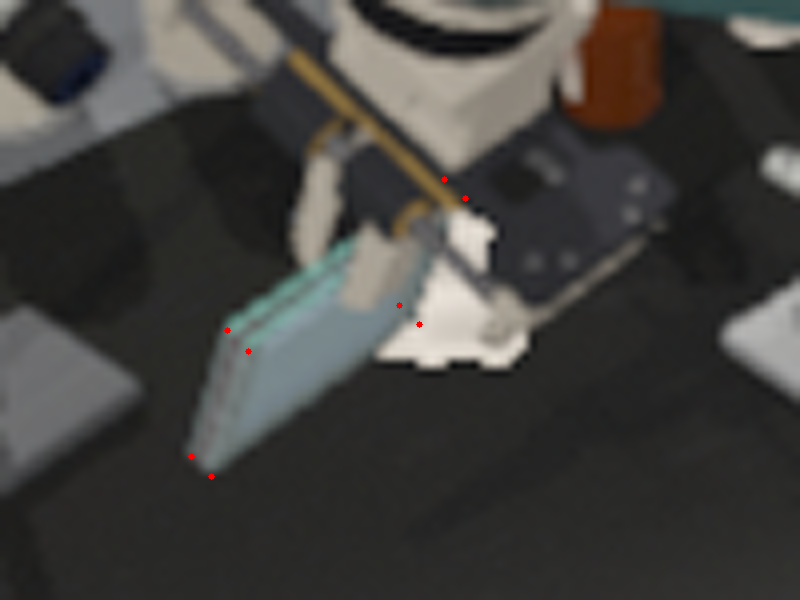

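>>> servo_tool(motion=[[[0, 0.0025, 0, 0, 0, 0.0005, 1], [0, 0.0025, 0, 0, 0, 0.0005, 1], [0, 0.0025, 0, 0, 0, 0.0005, 1], [0, 0.0025, 0, 0, 0, 0.0005, 1]]])

```text
time_s: 22.05
position: [448.3, 315.7, 199.4]
eef_rot: [-3.051, -0.28, -0.538]
ft_force: [0.8, 0.1, -2.1]
gripper_width: 10.5
```

Run:
```python
from goal import *
from plant import robot
o,s=wsnap(robot,"w23");p,Rm=cur(o);print(p,o["gripper_width"],np.abs(o["qvel"]).max(),o["time_s"],o["joint_pos"]);print(plan(p,Rm,T,Rt))
Mi=np.linalg.inv(s["mount"]);print(proj(s,Mi,[(140,0,7.8)]))
im=s["frame"].copy();a,b=proj(s,Mi,[(140,0,7.8)])[0]
im=cv2.resize(im[::,::,::-1],(800,500),interpolation=cv2.INTER_CUBIC);cv2.circle(im,(int((a+.5)*1.25),int((b+.5)*1.25)),2,(0,255,0),-1)
cv2.imwrite("pics/w23.png",im)
t=robot.snapshot("top");cv2.imwrite("pics/t23.png",cv2.resize(t["frame"][110:300,180:490,::-1],(800,490),interpolation=cv2.INTER_CUBIC))
```

```text
[448.33561687 315.69100176 199.35402956] 10.540418682775991 0.0021634916517001093 22.05 [ 0.66103471 -0.38857426  1.92057907 -0.16480081  1.30092361  0.49723639]
[-0.0013 -0.0007 -0.0004  0.0003  0.0003  0.0001]
[[510.41830733 225.57378608]]
```

View pics/w23.png

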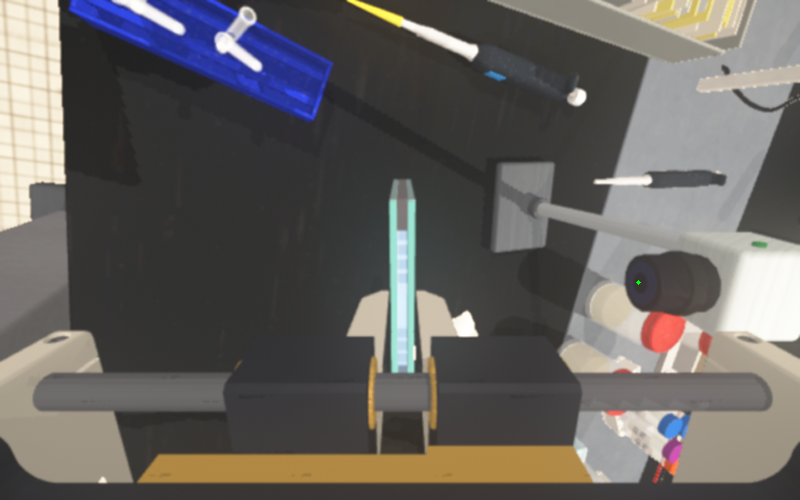

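View pics/t23.png

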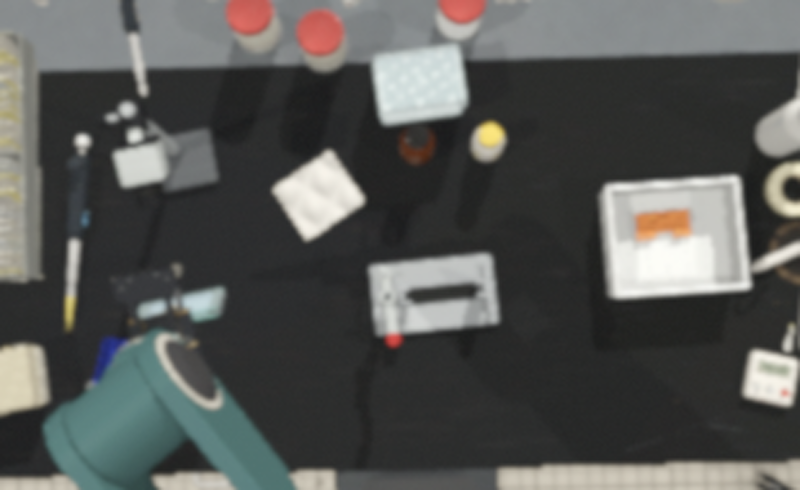

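```bash
python3 -c "
from plant import robot
print(robot.job_done())"
```

```text
the job is handed in; nothing more can be done
None
```

The job is done and handed in at about 22 s of the 72 s allowed. `job_done()` gives no verdict, so what follows is from my own checks.

**What I did:**
- **Comb:** pulled it straight up while the clamp still held the cassette. It now lies flat in the rinse tub, seen in the last top view.
- **Clamp lever:** swung it round by the knob until the push force rose to about 13 N, which I took as the stop. The later views show it wide open.
- **Cassette:** lifted it out of the stand and turned it to the inspection camera with the wells up. It is held at 30 N.

**Last checks:**
- **Position:** the tool was within about 0.6 mm and 0.1° of the pose I worked out. The predicted lens centre fell on the iris in the final wrist picture.
- **Grip:** the finger opening read 10.5 mm against the 11 mm glass, and the arm was still.
- **Surroundings:** the bottles and the pipette showed no sign of having moved.

**What disagreed:**
- **Comb grip:** my first close missed above the comb. The fingers end roughly 10–19 mm short of the stated TCP, so I lowered the grip and took it again.
- **Scene camera:** its pictures sit a pixel or so low against the calibration.
- **Lens:** its front is stepped, so the 140 mm distance and the centring are good to about 2 mm.

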